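# Switch the carving machine's mode screw with a flat screwdriver

## Robot

A 7-joint arm with a two-finger parallel gripper is mounted at the origin on the work surface. World frame = base frame: x ahead of the robot, y to its left, z up, the work surface at z = 0. Lengths are in m, angles in rad, forces in N, time in s.
With the tool pointing down it reaches from about 0.425 to 1.025 m from the base axis. Payload 9.4 kg.
Tool frame: the origin (TCP) lies at the very end of the fingers, on their centre line; the grasp point (between the pads) lies 19 mm behind it; z points along the fingers, y is the line along which they close (so a half turn about z gives the same grasp; the last joint's range is limited). The gripper opens to 85 mm and grips with 20 to 120 N. Pads are 22 mm wide; open, the fingers measure 114 mm over their backs; the gripper's body (76 mm by 85 mm) begins 54 mm behind the grasp point. The pads swing forward as they close: fully open they stand 13 mm farther back than shut.
Start: joints at [-1.223, 0.599, -0.003, 1.599, 0.002, 0.943, -0.08], TCP at [0.299, 0.661, 0.231] pointing down, gripper open.
Joint ranges: [-2.57, 2.57], [-0.35, 1.97], [-1.29, 1.29], [0.11, 2.56], [-1.05, 4.19], [0.11, 1.86], [-2.63, 2.63]. Speed limits (rad/s): [2.22, 2.22, 3.01, 3.01, 3.14, 3.14, 3.14].

## Interface

Orientations are given as [roll, pitch, yaw] about the fixed x, y, z axes, in that order (R = Rz(yaw) Ry(pitch) Rx(roll)).
In Python, from bench import telemetry, optics, arm, finder gives the robot as it stands.
- The arm moves only by the tool arm_command, never from a script. Its argument "rows" is a list that holds one entry, the list of rows, each a list of 7 numbers: the closure in counts, from 0 (fully open) to 255 (shut), then the shift along the tool's x, y, z each as a share of 0.2 m, from -1 to 1, then the turn, a rotation vector about the tool's x, y, z each as a share of 180 degrees, from -1 to 1. A call has exactly 10 rows; each row shifts and turns the commanded pose from where the row before left it, along the tool's axes as they then stand; what a row does not reach is not made up. A row lasts 1/12 s, in which the tool goes at most 41.7 mm and 7.16 degrees, less where a joint would pass 70% of its speed; a pose out of reach is approached as far as the arm can. A call with a number of a shift or a turn outside -1 to 1 is refused whole. A call with a gripper value outside its range is refused whole. The fingers move at their own pace and stop on an object; "newtons" is the grip in N (left out, the last holds). Time passes only in rows, so rows that do not move let the fingers close, or fill a call up. It gives the time, the measured TCP pose, the force, the opening and the grip force at its end, in the units of the state.
- telemetry.get_obs(): the state, without advancing time (a new reading comes with each control period).
- optics.read_camera(name): name is "scene" or "top" or "wrist"; returns a dict with "color" (480x640x3 uint8, red, green, blue), "depth" (480x640 float32, m along the optical axis (not along the pixel's ray), 0 where there is no reading), "fov_y" (degrees; the focal length in pixels is half the picture's height over the tangent of half this angle, whatever the lens; pixels are square), "cx", "cy" (the principal point, pixels), "rvec" (rotation vector, rad) and "tvec" (3), from world to camera coordinates, as OpenCV has them; the wrist camera has in their place "T_tool_cam" (4x4, takes a point from camera to tool coordinates, whose origin is the TCP and whose axes are the flange's). Camera axes: x right, y down, z forward; pixel columns grow to the right and rows downward; lengths in m; the calibration is good to about 2 mm. A picture is of the moment at which its call begins: read the wrist's pose just before it.
- arm.close_job(): hands the job in; it is judged then, once.
Trained networks look in the newest picture that a camera, given by its name, has taken for a name from the list of things; names that differ only in an ending like _2 or _b are one class to them, and where a whole thing is asked for, a point or a joint stands for the part that bears it (a point fixed in the world has none). Each returns a list of dicts, best first, with "confidence" (0 to 1); they miss things now and then, are a little off and sometimes report something else, mostly with a low value. They report only what shows in the picture. A call takes as long as a camera call. They do not tell look-alikes from the thing itself.
- finder.regions_of(camera, thing): "pixels" (480x640 bool, what is visible of it).
- finder.pinpoint(camera, thing): "centre" ([x, y, z] in m, in world coordinates, good to about 4 mm: a listed point, or the origin of a listed thing).
The state is a dict: "clock": time; "joints": joint angles; "dq": joint speeds; "joint_efforts": joint torques, N m; "tcp_pos": TCP position; "tool_rot": TCP orientation; "contact_force": force on the tool from outside, world axes, zero at the start; "ft_torque": the same for the moment, N m; "opening": finger opening in m; "grip_force": force on a finger pad.
Only numpy, scipy, OpenCV 4.12 (cv2) and the standard library are available. Lean on these libraries where they do the work, as an engineer would, in place of code of your own. Each camera call takes 0.05 s, during which the arm holds its last target. There are 200 camera calls.

## Task

Take the flat screwdriver out of the tool stand and use its blade to push in the slotted mode screw on the control box (feel for the slot, the screw sits loosely), turn it a quarter turn clockwise to the double marks and let it spring back out, without leaning on it hard or touching the box with the gripper. Then stand the screwdriver back in the hole it came from, let go, and leave the gouges, the wooden bell and the bowl where they are.

Things in the scene. Friction and masses are not known exactly. Their poses are not given: they have to be found in the camera images.
- driver_handle (a point): Centre of the upright flat screwdriver's square black handle (24 x 24 mm, 88 mm long; grip across two flats; about 110 g). z: from blade to handle, up at the start. x: along the blade's width (10 mm), y: its thickness (2 mm), both square to the flats. The handle's lower end, by which it hangs on the stand, is 44 mm below this point, the blade's tip 124 mm below.
- driver_tip (a point): Middle of the screwdriver blade's flat tip (10 x 2 mm, blade 16 mm long, below a round shank 7 mm thick); axes as for driver_handle.
- stand: Fixed wooden tool stand: a board 64 x 250 mm, 14 mm thick, top 95 mm above the bench, a leg at each end. Origin on the bench under its middle; y along its row of three 16 mm through holes, 75 mm apart, the middle one at the board's centre. The screwdriver stands in one hole, two gouges in the others; which is which varies.
- screw_slot (a point): Fixed point on the nominal axis of the slotted steel mode screw, level with its face (a 26 mm disc, 3 mm proud of a panel sloping 20 degrees to the robot). z: outward, square to the panel; x: up the slope, along the slot at the start. Slot: 3.6 mm wide, 13 mm long, closed ends, 4.5 mm deep. The screw floats in a bush: it may sit up to 3 mm either side along y (held by 10 N friction).
- screw_push (a joint): How far the mode screw is pushed in, m: 0 out, 0.0045 at its stop. A spring holds it out with 4 N, 8 N at the stop. Only when in by 3 mm or more can it turn from one position to the other; let go at either end of its turn it springs out and is locked there. The blade must be in the slot first: a touch of 2 to 3 N does not push it in.
- mode_screw (a joint): Turn of the mode screw, rad: about 0 at the single marks (start, slot up and down the slope), grows clockwise seen from outside the panel to 1.571 at its stop at the double marks (slot level). Turning takes 0.03 N m or more; the blade has about 0.15 rad of play in the slot. While out, it is locked at either end, with about 0.06 rad of play.
- control_box: Fixed grey control box, about 141 mm deep, 170 mm wide, 50 mm high in front (towards the robot), 100 mm behind; its sloping top panel is 150 x 170 mm. Origin on the bench beneath the mode screw, whose face centre is 78 mm up; x towards its higher rear. The screw stands in a dark flanged bush, 42 mm across.
- gouge_a_handle (a point): Middle of the round wooden handle (28 mm thick, 75 mm long, top about 177 mm above the bench) of a carving gouge that stands in the stand; a bystander.
- gouge_b_handle (a point): The same for the second gouge, whose blade is a little wider; a bystander.
- wood_bell: Loose turned wooden bell, 52 mm across, 60 mm high, origin under its middle; a bystander.
- wood_bowl: Loose wooden bowl, 100 mm across, 40 mm high, origin under its middle; a bystander.
There are look-alikes about, which are no part of the job. Several things have the shape of the control_box; the one meant has the colours described above. Leave any green look-alike of the part that bears driver_handle alone.

How it is judged:
On the way, in this order (a step that is already met when the one before it is completed fails the run):
1. the screwdriver is lifted out of the stand (height (world z) of driver_tip above 0.1 m), for 0.1 s.
2. the screwdriver's blade pushes the mode screw in by 3 mm or more (value of joint screw_push above 0.003 m and contact force between driver and control_box above 1 N), for 0.1 s.
3. the screwdriver, still on the screw, has turned it to the double marks (value of joint mode_screw above 1.45 rad and distance between driver_tip and screw_slot below 0.015 m), for 0.1 s.
At the end, for the whole second after the job is handed in: The mode screw is within 0.12 rad of its stop at the double marks and has sprung back out (less than 1.2 mm in); the screwdriver stands at rest and upright (within 0.12 rad) in the hole it came from, its handle within 12 mm of where it was (value of joint mode_screw above 1.45 rad and value of joint screw_push below 0.0012 m and distance of driver_handle from where it was at the start of the episode below 0.012 m and angle between driver_handle's own z axis and vertical below 0.12 rad and linear speed of driver below 0.02 m/s); the robot touches nothing.
It fails at once if the gripper or arm touches the control box or its screw (contact force between any of the fingers, the arm and control_box above 1 N).
It fails at once if the screwdriver leans on the control box with more than 40 N (contact force between driver and control_box above 40 N).
It fails at once if a gouge, the bell or the bowl is moved by more than 25 mm (distance of any of gouge_a_handle, gouge_b_handle, wood_bell, wood_bowl from where it was at the start of the episode above 0.025 m).
It also fails if it takes over 72 s, if anything falls off the work surface, if the arm or the gripper's body presses on something with over 40 N, if the wrist force passes 120 N, or if a joint passes its speed limit or range.

## Working session

There is one attempt and no reset: what is moved stays moved. The work goes in short steps, Python scripts to look and compute and a tool call to move; the robot and the scene stay as the last step left them, time stands still between calls to the robot, and variables do not carry over. Pictures are saved under pics/ and viewed, at most 10 in all, crops included, and the job is handed in when it is done.

Besides the shell and the picture viewer there is one more tool, called after ">>>" in YAML: its name, and indented under it one key for each argument. arm_command: Moves the arm, as the interface text tells. Shift numbers are shares of 0.2 m and turn numbers shares of 180 degrees, none past 1 either way. Its arguments: {"type":"object","properties":{"rows":{"type":"array","items":{"type":"array","items":{"type":"array","items":{"type":"number"}}}},"newtons":{"type":"number"}},"required":["rows"]}

```bash
mkdir -p pics; ls; cat > h.py <<'E'
import numpy as np, cv2
from scipy.spatial.transform import Rotation as R
from bench import telemetry, optics, arm, finder
def cam(n):
    o=telemetry.get_obs(); c=optics.read_camera(n)
    f=240/np.tan(np.radians(c['fov_y'])/2); K=np.array([[f,0,c['cx']],[0,f,c['cy']],[0,0,1]])
    if 'rvec' in c:
        M=np.eye(4); M[:3,:3]=cv2.Rodrigues(np.array(c['rvec'],float))[0]; M[:3,3]=np.ravel(c['tvec']); T=np.linalg.inv(M)
    else:
        W=np.eye(4); W[:3,:3]=R.from_euler('xyz',o['tool_rot']).as_matrix(); W[:3,3]=o['tcp_pos']; T=W@np.array(c['T_tool_cam'])
    return c,K,T
def cloud(c,K,T):
    v,u=np.mgrid[:480,:640]; z=c['depth']
    P=np.stack([(u-K[0,2])/K[0,0]*z,(v-K[1,2])/K[1,1]*z,z],-1)
    return P@T[:3,:3].T+T[:3,3]
def save(c,n): cv2.imwrite('pics/'+n+'.png',c['color'][...,::-1])
def proj(p,K,T):
    q=np.linalg.inv(T)@np.append(p,1); q=K@q[:3]; return q[:2]/q[2]
E
python3 - <<'E'
from h import *
o=telemetry.get_obs(); print({k:np.round(v,3) for k,v in o.items()})
ims=[]
for n in ['scene','top','wrist']:
    c,K,T=cam(n); ims.append(c['color']); print(n,K[0,0],np.round(T,2).tolist())
    for t in ['driver_handle','driver_tip','stand','screw_slot','control_box','gouge_a_handle','wood_bell','wood_bowl']:
        print(' ',t,[(np.round(d['centre'],3).tolist(),round(d['confidence'],2)) for d in finder.pinpoint(n,t)][:4])
    cv2.imwrite('pics/%s0.png'%n,c['color'][...,::-1])
E
```

```text
pics
{'clock': np.float64(0.0), 'joints': array([-1.223,  0.6  , -0.003,  1.6  ,  0.002,  0.943, -0.08 ]), 'dq': array([-0.   , -0.002,  0.002,  0.001,  0.001, -0.002, -0.001]), 'joint_efforts': array([ 0.0000e+00, -7.7644e+01,  1.5650e+00, -2.5801e+01,  1.2000e-02,
        9.0000e-03,  0.0000e+00]), 'tcp_pos': array([0.299, 0.66 , 0.23 ]), 'tool_rot': array([-3.14 ,  0.   ,  2.717]), 'contact_force': array([-0.874, -0.061, -0.59 ]), 'ft_torque': array([ 0.025, -0.034, -0.064]), 'grip_force': np.float64(0.0), 'opening': np.float64(0.086)}
scene 590.8969020780262 [[0.55, 0.7, -0.46, 1.12], [0.84, -0.45, 0.32, -0.36], [0.01, -0.56, -0.83, 1.09], [0.0, 0.0, 0.0, 1.0]]
  driver_handle [([0.485, -0.195, 0.14], 0.61), ([0.373, -0.218, 0.125], 0.56)]
  driver_tip [([0.371, -0.209, 0.001], 0.98)]
  stand [([0.506, -0.267, 0.0], 0.79)]
  screw_slot [([0.566, 0.13, 0.078], 0.83), ([0.71, 0.372, 0.075], 0.55), ([0.367, -0.034, -0.001], 0.27)]
  control_box [([0.71, 0.376, 0.002], 0.88), ([0.569, 0.13, -0.001], 0.6)]
  gouge_a_handle [([0.502, -0.271, 0.13], 0.75)]
  wood_bell [([0.763, -0.056, 
[... 295 characters left out ...]
6, 0.0], 0.68)]
  stand [([0.504, -0.267, 0.001], 0.76)]
  screw_slot [([0.566, 0.126, 0.076], 0.85), ([0.712, 0.376, 0.077], 0.81)]
  control_box [([0.567, 0.133, 0.0], 0.98), ([0.711, 0.376, 0.002], 0.6)]
  gouge_a_handle [([0.506, -0.263, 0.136], 0.71), ([0.372, -0.033, -0.003], 0.63)]
  wood_bell [([0.766, -0.056, -0.0], 0.81), ([0.369, -0.028, -0.004], 0.71)]
  wood_bowl [([0.369, -0.03, -0.003], 0.72), ([0.503, -0.266, 0.136], 0.67)]
wrist 417.69448129571475 [[0.41, 0.88, 0.25, 0.24], [0.91, -0.4, -0.11, 0.69], [-0.0, 0.27, -0.96, 0.37], [0.0, 0.0, 0.0, 1.0]]
  driver_handle []
  driver_tip []
  stand []
  screw_slot []
  control_box []
  gouge_a_handle []
  wood_bell []
  wood_bowl []
```

View pics/scene0.png

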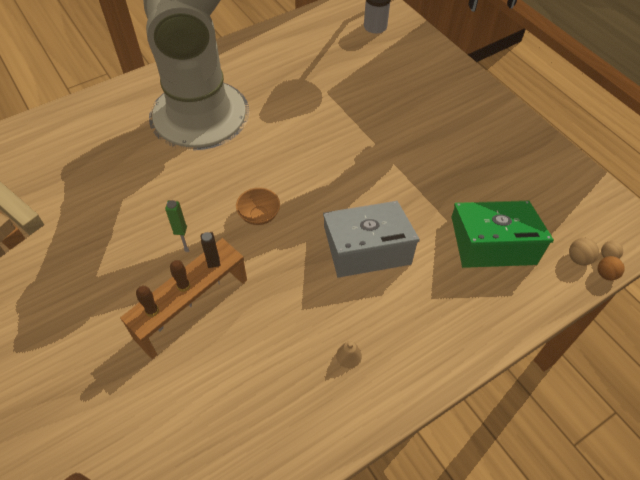

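View pics/top0.png

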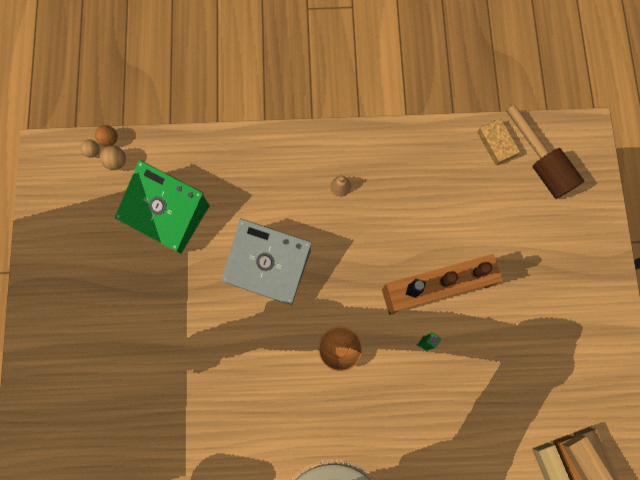

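Scene: black driver at (210,248) by the stand's end nearest the boxes, grey box at (370,238); green look-alikes at (178,218) and (502,232). I'll move the wrist above the driver and look closely.

```bash
cat >> h.py <<'E'
def plan(wps, start=None, vmax=0.040, wmax=6.8):
    """wps: list of (pos, Rotation); prints rows (6 shares)"""
    o=telemetry.get_obs()
    p,r=(np.array(o['tcp_pos']),R.from_euler('xyz',o['tool_rot'])) if start is None else start
    out=[]
    for P,Q in wps:
        d=np.array(P)-p; w=(Q*r.inv()).as_rotvec()
        n=int(max(np.ceil(np.linalg.norm(d)/vmax),np.ceil(np.degrees(np.linalg.norm(w))/wmax),1))
        for i in range(n):
            tp=p+d/(n-i) if False else p+(np.array(P)-p)/(n-i); tr=R.from_rotvec((Q*r.inv()).as_rotvec()/(n-i))*r
            s=np.round(r.inv().apply(tp-p)/0.2,3); q=np.round((r.inv()*tr).as_rotvec()/np.pi,3)
            out.append([*s,*q]); 
            p=p+r.apply(s*0.2); r=r*R.from_rotvec(q*np.pi)
    for i,x in enumerate(out): print(i,[float(v)+0.0 for v in x])
    print('end',np.round(p,4),np.round(r.as_euler('xyz',degrees=True),2))
def down(yaw): return R.from_euler('xyz',[180,0,yaw],degrees=True)
def st():
    o=telemetry.get_obs(); print({k:np.round(o[k],4).tolist() for k in ['clock','joints','tcp_pos','tool_rot','contact_force','ft_torque','opening','grip_force']})
E
python3 - <<'E'
from h import *
plan([([0.46,0.2,0.33],down(135)),([0.485,-0.195,0.33],down(108))])
E
```

```text
0 [-0.129, -0.136, -0.038, 0.0, 0.0, 0.009]
1 [-0.133, -0.132, -0.038, 0.0, 0.0, 0.009]
2 [-0.137, -0.128, -0.038, 0.0, 0.0, 0.009]
3 [-0.141, -0.124, -0.038, 0.0, 0.0, 0.009]
4 [-0.144, -0.12, -0.038, 0.0, 0.0, 0.009]
5 [-0.147, -0.116, -0.038, 0.0, 0.0, 0.009]
6 [-0.151, -0.112, -0.038, 0.0, 0.0, 0.009]
7 [-0.154, -0.108, -0.038, 0.0, 0.0, 0.009]
8 [-0.157, -0.104, -0.038, 0.0, 0.0, 0.009]
9 [-0.159, -0.099, -0.038, 0.0, 0.0, 0.008]
10 [-0.162, -0.095, -0.038, 0.0, 0.0, 0.009]
11 [-0.165, -0.09, -0.038, 0.0, 0.0, 0.008]
12 [-0.166, -0.086, -0.038, 0.0, 0.0, 0.009]
13 [-0.149, -0.131, 0.0, 0.0, 0.0, 0.015]
14 [-0.155, -0.124, 0.0, 0.0, 0.0, 0.015]
15 [-0.16, -0.116, 0.0, 0.0, 0.0, 0.015]
16 [-0.165, -0.108, 0.0, 0.0, 0.0, 0.015]
17 [-0.17, -0.101, 0.0, 0.0, 0.0, 0.015]
18 [-0.175, -0.092, 0.0, 0.0, 0.0, 0.015]
19 [-0.179, -0.084, 0.0, 0.0, 0.0, 0.015]
20 [-0.183, -0.076, 0.0, 0.0, 0.0, 0.015]
21 [-0.187, -0.067, 0.0, 0.0, 0.0, 0.015]
22 [-0.189, -0.058, 0.001, 0.0, 0.0, 0.015]
end [ 0.4849 -0.195   0.3299] [180.     0.   107.96]
```

>>> arm_command:
  rows:
    - [[0, -0.129, -0.136, -0.038, 0, 0, 0.009], [0, -0.133, -0.132, -0.038, 0, 0, 0.009], [0, -0.137, -0.128, -0.038, 0, 0, 0.009], [0, -0.141, -0.124, -0.038, 0, 0, 0.009], [0, -0.144, -0.12, -0.038, 0, 0, 0.009], [0, -0.147, -0.116, -0.038, 0, 0, 0.009], [0, -0.151, -0.112, -0.038, 0, 0, 0.009], [0, -0.154, -0.108, -0.038, 0, 0, 0.009], [0, -0.157, -0.104, -0.038, 0, 0, 0.009], [0, -0.159, -0.099, -0.038, 0, 0, 0.008]]

```text
clock: 2.18
tcp_pos: [0.4231, 0.3045, 0.3079]
tool_rot: [3.141, 0.0, 2.436]
contact_force: [0.5, -0.3, 0.3]
opening: 0.0853
grip_force: 0.0
```

>>> arm_command:
  rows:
    - [[0, -0.162, -0.095, -0.038, 0, 0, 0.009], [0, -0.165, -0.09, -0.038, 0, 0, 0.008], [0, -0.166, -0.086, -0.038, 0, 0, 0.009], [0, -0.149, -0.131, 0, 0, 0, 0.015], [0, -0.155, -0.124, 0, 0, 0, 0.015], [0, -0.16, -0.116, 0, 0, 0, 0.015], [0, -0.165, -0.108, 0, 0, 0, 0.015], [0, -0.17, -0.101, 0, 0, 0, 0.015], [0, -0.175, -0.092, 0, 0, 0, 0.015], [0, -0.179, -0.084, 0, 0, 0, 0.015]]

```text
clock: 3.02
tcp_pos: [0.4772, -0.0782, 0.3305]
tool_rot: [3.14, 0.0, 2.024]
contact_force: [0.6, -0.0, 0.1]
opening: 0.0852
grip_force: 0.0
```

>>> arm_command:
  rows:
    - [[0, -0.183, -0.076, 0, 0, 0, 0.015], [0, -0.187, -0.067, 0, 0, 0, 0.015], [0, -0.189, -0.058, 0, 0, 0, 0.015], [0, 0, 0, 0, 0, 0, 0], [0, 0, 0, 0, 0, 0, 0], [0, 0, 0, 0, 0, 0, 0], [0, 0, 0, 0, 0, 0, 0], [0, 0, 0, 0, 0, 0, 0], [0, 0, 0, 0, 0, 0, 0], [0, 0, 0, 0, 0, 0, 0]]

```text
clock: 3.85
tcp_pos: [0.4851, -0.1941, 0.3302]
tool_rot: [3.141, -0.0, 1.886]
contact_force: [0.3, -0.5, 0.1]
opening: 0.0853
grip_force: 0.0
```

```bash
python3 - <<'E'
from h import *
st(); c,K,T=cam('wrist'); save(c,'w1')
for t in ['driver_handle','stand','gouge_a_handle']: print(t,[(np.round(d['centre'],4).tolist(),round(d['confidence'],2)) for d in finder.pinpoint('wrist',t)][:4])
P=cloud(c,K,T)
rs=finder.regions_of('wrist','driver_handle')
for r in rs:
    m=r['pixels']; q=P[m]; print(r['confidence'],m.sum(),np.percentile(q,[2,50,98],axis=0).round(3).tolist())
    t=m&(abs(P[...,2]-0.183)<0.005); 
    if t.sum()>30:
        a=P[t][:,:2].astype(np.float32); 
        print('top',t.sum(),a.mean(0),P[t][:,2].mean(),cv2.minAreaRect(a))
# any top pixels at height
t=(abs(P[...,2]-0.183)<0.004)&(c['depth']>0); n,l,s,ce=cv2.connectedComponentsWithStats(t.astype(np.uint8))
for i in range(1,n):
    if s[i,4]>100: a=P[l==i][:,:2].astype(np.float32); print(s[i],a.mean(0),cv2.minAreaRect(a))
t=(abs(P[...,2]-0.095)<0.004)&(c['depth']>0)
print('board',cv2.minAreaRect(P[t][:,:2].astype(np.float32)))
E
```

```text
{'clock': 3.85, 'joints': [-0.0975, 0.26, 0.4736, 1.9579, -0.1443, 0.9561, 0.7611], 'tcp_pos': [0.4851, -0.1941, 0.3302], 'tool_rot': [3.1413, -0.0001, 1.8859], 'contact_force': [0.2814, -0.5054, 0.1125], 'ft_torque': [-0.0575, 0.0001, 0.017], 'opening': 0.0853, 'grip_force': 0.0}
driver_handle [([0.4864, -0.1934, 0.1383], 0.81), ([0.4064, -0.3445, 0.0151], 0.73)]
stand [([0.5017, -0.2617, -0.0004], 0.89)]
gouge_a_handle [([0.5049, -0.2665, 0.1381], 0.68)]
0.92 2267 [[0.338, -0.376, 0.007], [0.403, -0.329, 0.023], [0.44, -0.246, 0.026]]
0.71 1717 [[0.473, -0.205, 0.097], [0.485, -0.188, 0.182], [0.499, -0.178, 0.187]]
top 1082 [ 0.48608336 -0.19115438] 0.18429544240245058 ((0.48650380969047546, -0.1922769844532013), (0.024115610867738724, 0.02424272522330284), 70.0558853149414)
[290 201  43  43 990] [ 0.4860366  -0.19123462] ((0.4864705801010132, -0.19235257804393768), (0.024152414873242378, 0.024066772311925888), 68.96566009521484)
board ((0.5036156177520752, -0.26541921496391296), (0.06420683860778809, 0.25012722611427307), 13.115304946899414)
```

View pics/w1.png

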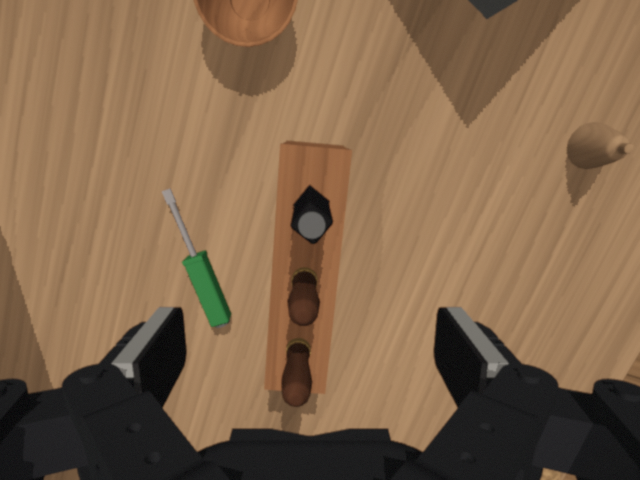

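The wrist view shows the black square handle upright at (312,215) in the bowl-side hole, gouges at (304,298) and (297,373), and the green driver lying at (205,290). Measured centre (0.4865,-0.1924), flats at 69.5°, consistent with the stand's hole.

```bash
python3 - <<'E'
from h import *
plan([([0.4866,-0.1924,0.25],down(69.5)),([0.4866,-0.1924,0.131],down(69.5))])
E
```

```text
0 [0.001, 0.002, 0.067, 0.0, 0.0, 0.036]
1 [0.002, 0.002, 0.067, 0.0, 0.0, 0.036]
2 [0.002, 0.001, 0.067, 0.0, 0.0, 0.035]
3 [0.002, 0.001, 0.067, 0.0, 0.0, 0.036]
4 [0.002, 0.001, 0.066, 0.0, 0.0, 0.035]
5 [0.003, 0.001, 0.067, 0.0, 0.0, 0.036]
6 [0.0, 0.0, 0.198, 0.0, 0.0, 0.0]
7 [0.0, 0.0, 0.198, 0.0, 0.0, 0.0]
8 [0.0, 0.0, 0.199, 0.0, 0.0, 0.0]
end [ 0.4866 -0.1923  0.1309] [179.99  -0.    69.46]
```

>>> arm_command:
  rows:
    - [[0, 0.001, 0.002, 0.067, 0, 0, 0.036], [0, 0.002, 0.002, 0.067, 0, 0, 0.036], [0, 0.002, 0.001, 0.067, 0, 0, 0.035], [0, 0.002, 0.001, 0.067, 0, 0, 0.036], [0, 0.002, 0.001, 0.066, 0, 0, 0.035], [0, 0.003, 0.001, 0.067, 0, 0, 0.036], [0, 0, 0, 0.198, 0, 0, 0], [0, 0, 0, 0.198, 0, 0, 0], [0, 0, 0, 0.199, 0, 0, 0], [0, 0, 0, 0, 0, 0, 0]]
  newtons: 60

```text
clock: 4.93
tcp_pos: [0.4836, -0.1911, 0.1254]
tool_rot: [-3.132, 0.001, 1.213]
contact_force: [-0.0, 0.7, -0.5]
opening: 0.0851
grip_force: 0.0
```

>>> arm_command:
  rows:
    - [[255, 0, 0, 0, 0, 0, 0], [255, 0, 0, 0, 0, 0, 0], [255, 0, 0, 0, 0, 0, 0], [255, 0, 0, 0, 0, 0, 0], [255, 0, 0, 0, 0, 0, 0], [255, 0, 0, 0, 0, 0, 0], [255, 0, 0, 0, 0, 0, 0], [255, 0, 0, 0, 0, 0, 0], [255, 0, 0, 0, 0, 0, 0], [255, 0, 0, 0, 0, 0, 0]]

```text
clock: 5.77
tcp_pos: [0.4872, -0.1925, 0.1326]
tool_rot: [3.139, -0.001, 1.212]
contact_force: [-1.2, 2.0, 10.6]
opening: 0.0237
grip_force: 58.0
```

```bash
python3 - <<'E'
from h import *
st()
E
```

```text
{'clock': 5.7667, 'joints': [-0.04, 0.5443, 0.4465, 2.1685, -0.4701, 0.5188, 0.4051], 'tcp_pos': [0.4872, -0.1925, 0.1326], 'tool_rot': [3.1391, -0.0011, 1.2122], 'contact_force': [-1.1532, 1.9943, 10.6063], 'ft_torque': [0.2585, 0.3637, 0.0431], 'opening': 0.0237, 'grip_force': 58.0059}
```

>>> arm_command:
  rows:
    - [[255, 0, 0, -0.05, 0, 0, 0], [255, 0, 0, -0.1, 0, 0, 0], [255, 0, 0, -0.15, 0, 0, 0], [255, 0, 0, -0.15, 0, 0, 0], [255, 0, 0, -0.15, 0, 0, 0], [255, 0, 0, -0.15, 0, 0, 0], [255, 0, 0, -0.15, 0, 0, 0], [255, 0, 0, -0.15, 0, 0, 0], [255, 0, 0, -0.1, 0, 0, 0], [255, 0, 0, 0, 0, 0, 0]]

```text
clock: 6.6
tcp_pos: [0.4875, -0.1936, 0.3658]
tool_rot: [3.135, -0.002, 1.211]
contact_force: [0.5, -0.4, -1.0]
opening: 0.0235
grip_force: 59.2
```

```bash
python3 - <<'E'
from h import *
st()
ims=[]
for n in ['scene','wrist']:
    c,K,T=cam(n)
    print(n,[(np.round(d['centre'],4).tolist(),round(d['confidence'],2)) for d in finder.pinpoint(n,'driver_tip')][:4])
    if n=='scene':
        o=telemetry.get_obs(); u,v=proj(np.array(o['tcp_pos'])-[0,0,.1],K,T).astype(int); print(u,v)
        im=c['color'][max(v-35,0):v+35,u-45:u+45]; im=cv2.resize(im,(480,373),interpolation=cv2.INTER_NEAREST)
    else: im=cv2.resize(c['color'],(320,240)); 
    ims.append(im)
Z=np.zeros((373,800,3),np.uint8); Z[:,:480]=ims[0]; Z[:240,480:]=ims[1]
cv2.imwrite('pics/a2.png',Z[...,::-1])
# top cam: box
c,K,T=cam('top'); P=cloud(c,K,T)
for r in finder.regions_of('top','control_box'):
    m=r['pixels']&(c['depth']>0); q=P[m]; 
    if abs(np.median(q[:,1])-0.13)>0.1: continue
    # panel plane fit
    z=q[:,2]; s=q[(z>0.045)&(z<0.11)]
    for _ in range(4):
        ce=s.mean(0); n_=np.linalg.svd(s-ce)[2][2]; n_*=np.sign(n_[2]); d=(s-ce)@n_; s=s[abs(d)<max(2*d.std(),.002)] if _<3 else s
    print('box',r['confidence'],'normal',n_,'tilt',np.degrees(np.arccos(n_[2])),'yaw',np.degrees(np.arctan2(-n_[1],-n_[0])),'ctr',ce,'rms',d.std())
    x=np.array([n_[0]*-1,-n_[1],0]);x/=np.linalg.norm(x); 
    print('rect',cv2.minAreaRect(s[:,:2].astype(np.float32)))
print([(np.round(d['centre'],4).tolist(),round(d['confidence'],2)) for d in finder.pinpoint('top','screw_slot')][:4])
E
```

```text
{'clock': 6.6, 'joints': [-0.2674, 0.2453, 0.6869, 1.9144, -0.1823, 1.0362, 0.1379], 'tcp_pos': [0.4875, -0.1936, 0.3658], 'tool_rot': [3.1345, -0.0017, 1.2114], 'contact_force': [0.4947, -0.4261, -1.0311], 'ft_torque': [-0.0188, 0.0052, -0.0062], 'opening': 0.0235, 'grip_force': 59.1942}
scene [([0.334, -0.2418, 0.0128], 0.85), ([0.4859, -0.1967, 0.2527], 0.62), ([0.521, -0.337, 0.1344], 0.42)]
200 211
wrist [([0.4859, -0.1941, 0.2453], 0.92), ([0.3357, -0.2417, 0.0125], 0.76)]
box 0.66 normal [-0.32036315  0.12356763  0.93920099] tilt 20.082197266065794 yaw -21.092181665153976 ctr [0.56955533 0.1275718  0.07574341] rms 0.001952457743064854
rect ((0.569872260093689, 0.12857912480831146), (0.17096230387687683, 0.1427316665649414), 69.08130645751953)
[([0.5649, 0.1276, 0.0751], 0.88), ([0.7102, 0.377, 0.0782], 0.61)]
```

View pics/a2.png

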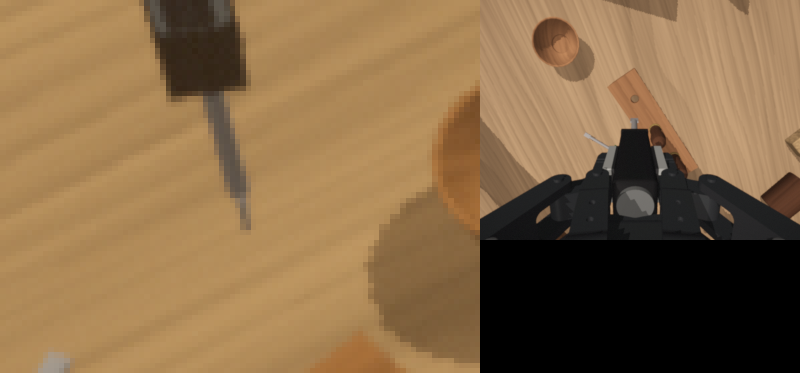

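Crop: the blade looks narrow from the scene camera (tip at (247,225)), suggesting its width runs along tool y. Next, tilt and hover over the screw.

```bash
cat >> h.py <<'E'
def panel(yaw=-21.0,tilt=20.0):
    X=R.from_euler('z',yaw,degrees=True).apply([np.cos(np.radians(tilt)),0,np.sin(np.radians(tilt))])
    Y=R.from_euler('z',yaw,degrees=True).apply([0,1,0]); return X,Y,np.cross(X,Y)
def rot0(yaw=-21.0,turn=0):
    X,Y,Z=panel(yaw); return R.from_matrix(np.stack([Y,X,-Z],1))*R.from_euler('z',turn,degrees=True)
E
python3 - <<'E'
from h import *
X,Y,Z=panel(); S=np.array([.566,.128,.077]); print(Z)
plan([([0.52,-0.06,0.37],down(69.3)),(S+Z*(0.060+0.1176),rot0())])
E
```

```text
[-0.31930331  0.12256906  0.93969262]
0 [0.17, -0.018, -0.013, 0.0, 0.0, 0.0]
1 [0.17, -0.018, -0.013, 0.0, 0.0, 0.0]
2 [0.169, -0.018, -0.012, 0.0, 0.0, 0.0]
3 [0.17, -0.019, -0.013, -0.001, 0.0, 0.001]
4 [0.137, -0.06, 0.09, -0.016, 0.0, 0.0]
5 [0.138, -0.065, 0.087, -0.016, 0.0, 0.0]
6 [0.137, -0.069, 0.083, -0.016, 0.0, 0.0]
7 [0.138, -0.073, 0.08, -0.016, 0.0, 0.0]
8 [0.137, -0.077, 0.076, -0.016, 0.0, 0.0]
9 [0.138, -0.081, 0.072, -0.015, 0.0, 0.001]
10 [0.137, -0.085, 0.069, -0.016, 0.0, 0.0]
end [0.5093 0.1498 0.2438] [ 1.5995e+02 -2.0000e-02  6.9080e+01]
```

>>> arm_command:
  rows:
    - [[255, 0.17, -0.018, -0.013, 0, 0, 0], [255, 0.17, -0.018, -0.013, 0, 0, 0], [255, 0.169, -0.018, -0.012, 0, 0, 0], [255, 0.17, -0.019, -0.013, -0.001, 0, 0.001], [255, 0.137, -0.06, 0.09, -0.016, 0, 0], [255, 0.138, -0.065, 0.087, -0.016, 0, 0], [255, 0.137, -0.069, 0.083, -0.016, 0, 0], [255, 0.138, -0.073, 0.08, -0.016, 0, 0], [255, 0.137, -0.077, 0.076, -0.016, 0, 0], [255, 0.138, -0.081, 0.072, -0.015, 0, 0.001]]

```text
clock: 7.78
tcp_pos: [0.5109, 0.1207, 0.2621]
tool_rot: [2.838, -0.002, 1.206]
contact_force: [1.6, -0.4, -2.0]
opening: 0.0232
grip_force: 59.2
```

>>> arm_command:
  rows:
    - [[255, 0.137, -0.085, 0.069, -0.016, 0, 0], [255, 0, 0, 0, 0, 0, 0], [255, 0, 0, 0, 0, 0, 0], [255, 0, 0, 0, 0, 0, 0], [255, 0, 0, 0, 0, 0, 0], [255, 0, 0, 0, 0, 0, 0], [255, 0, 0, 0, 0, 0, 0], [255, 0, 0, 0, 0, 0, 0], [255, 0, 0, 0, 0, 0, 0], [255, 0, 0, 0, 0, 0, 0]]

```text
clock: 8.62
tcp_pos: [0.5102, 0.1491, 0.245]
tool_rot: [2.79, -0.001, 1.205]
contact_force: [0.4, -0.2, -1.0]
opening: 0.0231
grip_force: 59.4
```

```bash
python3 - <<'E'
from h import *
st(); c,K,T=cam('wrist'); save(c,'w3'); 
for t in ['driver_tip','screw_slot','control_box']: print(t,[(np.round(d['centre'],4).tolist(),round(d['confidence'],2)) for d in finder.pinpoint('wrist',t)][:3])
S=np.array([.566,.128,.077]); u,v=proj(S,K,T); print(u,v)
u,v=int(u),int(v)
im=c['color'][v-75:v+75,u-100:u+100]; cv2.imwrite('pics/w3c.png',cv2.resize(im[...,::-1],(800,600),interpolation=cv2.INTER_CUBIC))
np.savez('w3.npz',K=K,T=T,color=c['color'],depth=c['depth'])
P=cloud(c,K,T); X,Y,Z=panel(); L=(P-S)@np.stack([X,Y,Z],1)
m=(c['depth']>0)&(abs(L[...,0])<.07)&(abs(L[...,1])<.08)&(abs(L[...,2])<.01)&(np.hypot(L[...,0],L[...,1])>.025)
s=P[m];
for _ in range(3):
    ce=s.mean(0); n=np.linalg.svd(s-ce,full_matrices=False)[2][2]; n*=np.sign(n[2]); d=(s-ce)@n; s=s[abs(d)<.0015]
print(n,np.degrees(np.arccos(n[2])),np.degrees(np.arctan2(-n[1],-n[0])),'panel height at S along n',(S-ce)@n, np.median(L[...,2][m]))
f=(np.hypot(L[...,0],L[...,1])<.009)&(abs(L[...,2])<.01); print('face z',np.median(L[...,2][f]),f.sum())
E
```

```text
{'clock': 8.6167, 'joints': [-1.0938, 0.3358, 0.7025, 2.2486, 0.0992, 0.3871, -0.8998], 'tcp_pos': [0.5102, 0.1491, 0.245], 'tool_rot': [2.7897, -0.0014, 1.2048], 'contact_force': [0.4016, -0.185, -1.0134], 'ft_torque': [0.1602, 0.4655, 0.0321], 'opening': 0.0231, 'grip_force': 59.3883}
driver_tip [([0.5507, 0.1328, 0.1351], 0.96)]
screw_slot []
control_box [([0.5658, 0.1269, -0.0012], 0.73)]
306.95908670550006 216.77335435010417
[-0.32082782  0.12332501  0.93907425] 20.103334118775088 -21.026573418760506 panel height at S along n 0.002259851589693823 -0.002260674961523679
face z 0.0005588118578821141 408
```

View pics/w3c.png

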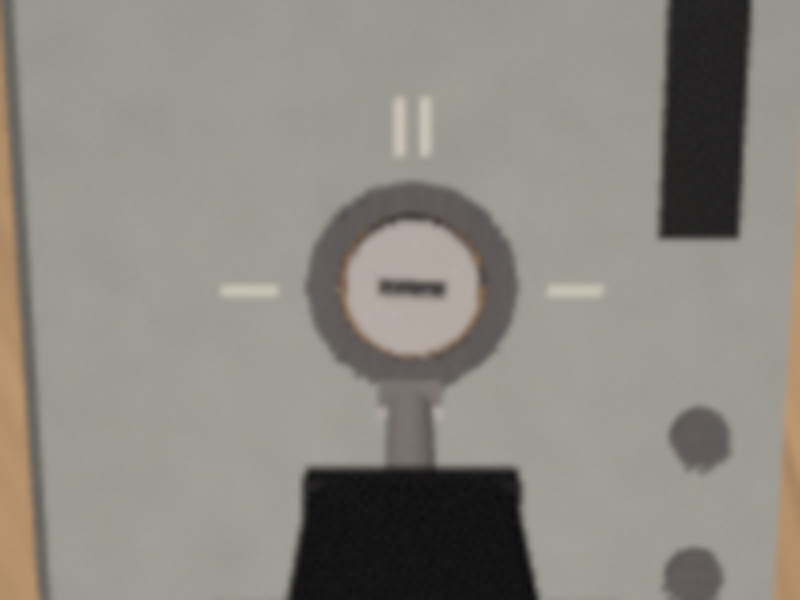

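The view shows the slot centre at crop (411,288), i.e. full pixel ≈(308.5,212.8), and the blade tip's end at crop (411,382) → (308.5,236.3), blade width parallel to the slot.

```bash
python3 - <<'E'
from h import *
d=np.load('w3.npz'); K,T,col,dep=d['K'],d['T'],d['color'],d['depth']
X,Y,Z=panel(); B=np.stack([X,Y,Z],1); S=np.array([.566,.128,.077])
o=telemetry.get_obs(); tcp=np.array(o['tcp_pos']); r=R.from_euler('xyz',o['tool_rot'])
g=cv2.cvtColor(col,cv2.COLOR_RGB2GRAY).astype(float)
# dark slot centroid
w=np.clip(120-g[205:222,296:322],0,None); v,u=np.mgrid[205:222,296:322]; print('slot px',(w*u).sum()/w.sum(),(w*v).sum()/w.sum()); us=((w*u).sum()/w.sum(),(w*v).sum()/w.sum())
def hit(px,h):
    ray=T[:3,:3]@np.array([(px[0]-K[0,2])/K[0,0],(px[1]-K[1,2])/K[1,1],1]); o_=T[:3,3]; s=(h-(o_-S)@Z)/(ray@Z); return o_+ray*s
for h in (0.0005,0.0007): p=hit(us,h); print('slot world',p,'local',(p-S)@B)
tip=tcp+r.apply([0,0,.1176]); print('tip pred',tip,proj(tip,K,T),'local',(tip-S)@B)
for hh in (-.12,-.1176,-.115): print(hh,proj(tcp+r.apply([0,0,-hh]),K,T))
P=cloud({'depth':dep},K,T)
for vv in range(228,258,2): print(vv,g[vv,300:318].astype(int).tolist(),np.round(((P[vv,308]-tcp)@r.as_matrix()),4))
E
```

```text
slot px 308.83853820598006 212.52624584717609
slot world [0.56838588 0.13082637 0.07797414] local [0.00147446 0.00349367 0.0005    ]
slot world [0.56833616 0.13088883 0.07816194] local [0.00147404 0.00353416 0.0007    ]
tip pred [0.5479202  0.13516189 0.13441971] [308.86935069 236.07417869] local [0.00136587 0.00020698 0.06060764]
-0.12 [308.87160468 235.1345757 ]
-0.1176 [308.86935069 236.07417869]
-0.115 [308.86686479 237.11045677]
228 [104, 121, 133, 142, 158, 165, 167, 167, 167, 167, 167, 166, 159, 147, 140, 133, 116, 104] [-0.0092 -0.0007  0.1775]
230 [92, 92, 92, 92, 94, 98, 106, 108, 108, 105, 106, 112, 109, 99, 91, 83, 85, 90] [-0.0109 -0.0007  0.1781]
232 [94, 92, 92, 92, 93, 93, 93, 93, 92, 92, 93, 94, 92, 94, 94, 93, 93, 93] [-0.0131 -0.0007  0.1802]
234 [94, 93, 92, 93, 94, 96, 95, 94, 94, 93, 94, 95, 93, 93, 95, 95, 95, 93] [-0.0146 -0.0007  0.1795]
236 [113, 111, 110, 109, 111, 110, 110, 110, 111, 110, 110, 111, 111, 113, 114, 110, 102, 98] [ 0.0004 -0.0006  0.1164]
238 [135, 120, 116, 115, 117, 116, 117, 117, 116, 115, 115, 116, 117, 119, 119, 119, 124, 139] [ 0.0027 -
[... 392 characters left out ...]
135, 114, 110, 114, 116, 117, 116, 113, 108, 104, 95, 102, 133, 156, 159, 158] [ 0.0028 -0.0005  0.0847]
248 [156, 151, 132, 114, 110, 114, 115, 116, 116, 112, 109, 104, 97, 96, 122, 147, 157, 158] [ 0.0031 -0.0005  0.0798]
250 [155, 149, 128, 111, 111, 113, 116, 116, 116, 113, 110, 104, 97, 95, 119, 146, 156, 157] [ 0.003  -0.0004  0.0763]
252 [154, 148, 126, 110, 111, 115, 116, 116, 114, 113, 110, 104, 97, 97, 118, 147, 156, 158] [ 0.003  -0.0004  0.0726]
254 [154, 149, 126, 111, 111, 114, 116, 116, 115, 113, 109, 105, 100, 94, 111, 144, 156, 157] [ 0.0026 -0.0004  0.07  ]
256 [148, 141, 120, 106, 106, 108, 108, 110, 109, 107, 103, 101, 94, 89, 105, 136, 149, 149] [ 0.0029 -0.0004  0.0657]
```

Turning 90° clockwise from here would run joint 7 near its limit, so I'll flip the tool half a turn first (blade is symmetric).

>>> arm_command:
  rows:
    - [[255, 0, 0, 0, 0, 0, -0.0385], [255, 0, 0, 0, 0, 0, -0.0385], [255, 0, 0, 0, 0, 0, -0.0385], [255, 0, 0, 0, 0, 0, -0.0385], [255, 0, 0, 0, 0, 0, -0.0385], [255, 0, 0, 0, 0, 0, -0.0385], [255, 0, 0, 0, 0, 0, -0.0385], [255, 0, 0, 0, 0, 0, -0.0385], [255, 0, 0, 0, 0, 0, -0.0385], [255, 0, 0, 0, 0, 0, -0.0385]]

```text
clock: 9.65
tcp_pos: [0.51, 0.1496, 0.2447]
tool_rot: [3.014, 0.329, 2.4]
contact_force: [0.6, -0.0, -0.8]
opening: 0.0237
grip_force: 59.5
```

>>> arm_command:
  rows:
    - [[255, 0, 0, 0, 0, 0, -0.0385], [255, 0, 0, 0, 0, 0, -0.0385], [255, 0, 0, 0, 0, 0, -0.0385], [255, 0, 0, 0, 0, 0, -0.0385], [255, 0, 0, 0, 0, 0, -0.0385], [255, 0, 0, 0, 0, 0, -0.0385], [255, 0, 0, 0, 0, 0, -0.0385], [255, 0, 0, 0, 0, 0, -0.0385], [255, 0, 0, 0, 0, 0, -0.0385], [255, 0, 0, 0, 0, 0, -0.0385]]

```text
clock: 10.48
tcp_pos: [0.51, 0.1496, 0.2447]
tool_rot: [-2.872, 0.229, -2.621]
contact_force: [0.1, 0.5, -0.3]
opening: 0.0235
grip_force: 59.5
```

>>> arm_command:
  rows:
    - [[255, 0, 0, 0, 0, 0, -0.0385], [255, 0, 0, 0, 0, 0, -0.0385], [255, 0, 0, 0, 0, 0, -0.0385], [255, 0, 0, 0, 0, 0, -0.0385], [255, 0, 0, 0, 0, 0, -0.0385], [255, 0, 0, 0, 0, 0, -0.0375], [255, 0, 0, 0, 0, 0, 0], [255, 0, 0, 0, 0, 0, 0], [255, 0, 0, 0, 0, 0, 0], [255, 0, 0, 0, 0, 0, 0]]

```text
clock: 11.32
tcp_pos: [0.51, 0.1496, 0.2447]
tool_rot: [-2.79, 0.002, -1.938]
contact_force: [0.1, 0.6, -1.7]
opening: 0.0233
grip_force: 59.5
```

```bash
cat >> h.py <<'E'
S=np.array([.566,.128,.077])
def look(name,L=.1176,face=.0007):
    """slot and tip in panel-local coords from wrist picture"""
    st(); o=telemetry.get_obs(); c,K,T=cam('wrist'); X,Y,Z=panel(); B=np.stack([X,Y,Z],1)
    tcp=np.array(o['tcp_pos']); r=R.from_euler('xyz',o['tool_rot']); save(c,name)
    tip=tcp+r.apply([0,0,L]); print('tip local mm',((tip-S)@B*1e3).round(2),'px',proj(tip,K,T).round(1))
    g=cv2.cvtColor(c['color'],cv2.COLOR_RGB2GRAY).astype(float)
    k=proj(S+.0015*X+.0035*Y+.0007*Z,K,T); print('slot expected px',k.round(1)); return c,K,T,g,tip,B,k
def hit(px,K,T,h):
    Z=panel()[2]; ray=T[:3,:3]@np.array([(px[0]-K[0,2])/K[0,0],(px[1]-K[1,2])/K[1,1],1]); return T[:3,3]+ray*(h-(T[:3,3]-S)@Z)/(ray@Z)
def crop(c,k,n,w=50):
    u,v=int(k[0]),int(k[1]); cv2.imwrite('pics/%s.png'%n,cv2.resize(c['color'][v-w*3//4:v+w*3//4,u-w:u+w,::-1],(640,480),interpolation=cv2.INTER_CUBIC)); print('crop origin',u-w,v-w*3//4,'scale',320/w)
E
python3 - <<'E'
from h import *
c,K,T,g,tip,B,k=look('w4'); crop(c,k,'w4c')
u,v=int(k[0]),int(k[1]); V,U=np.mgrid[v-8:v+9,u-13:u+14]; w=np.clip(120-g[v-8:v+9,u-13:u+14],0,None); px=((w*U).sum()/w.sum(),(w*V).sum()/w.sum()); print(px,(hit(px,K,T,.0007)-S)@B*1e3)
X,Y,Z=panel(); r=R.from_euler('xyz',telemetry.get_obs()['tool_rot']); print('rot err',np.degrees(((rot0(turn=180)).inv()*r).as_rotvec()))
E
```

```text
{'clock': 11.3167, 'joints': [-0.4596, 0.2826, -0.1322, 2.2142, 0.6673, 0.5332, 1.6293], 'tcp_pos': [0.51, 0.1496, 0.2447], 'tool_rot': [-2.7897, 0.0017, -1.9383], 'contact_force': [0.1057, 0.5919, -1.682], 'ft_torque': [0.1807, 0.4987, 0.0342], 'opening': 0.0233, 'grip_force': 59.5125}
tip local mm [ 1.31  0.21 60.55] px [309.8 233. ]
slot expected px [309.8 218. ]
crop origin 259 181 scale 6.4
(np.float64(310.1342357586012), np.float64(217.76254935138184)) [1.25233547 3.30055433 0.7       ]
rot err [ 0.16288609 -0.07903965  0.04529536]
```

View pics/w4c.png

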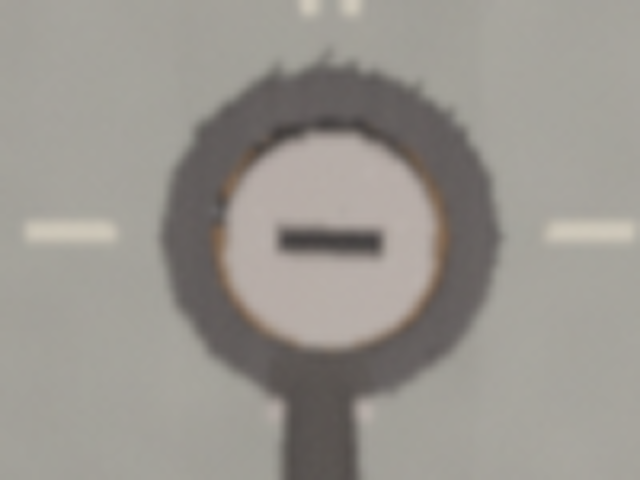

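Slot at crop (330,242); both views agree at local (1.36, 3.42) mm, tip at (1.3, 0.2). Shift 3.2 mm and descend to ~10 mm above the face.

>>> arm_command:
  rows:
    - [[255, -0.008, 0, 0.03, 0, 0, 0], [255, -0.008, 0, 0.05, 0, 0, 0], [255, 0, 0, 0.05, 0, 0, 0], [255, 0, 0, 0.05, 0, 0, 0], [255, 0, 0, 0.04, 0, 0, 0], [255, 0, 0, 0.03, 0, 0, 0], [255, 0, 0, 0, 0, 0, 0], [255, 0, 0, 0, 0, 0, 0], [255, 0, 0, 0, 0, 0, 0], [255, 0, 0, 0, 0, 0, 0]]

```text
clock: 12.2
tcp_pos: [0.5273, 0.1466, 0.1982]
tool_rot: [-2.789, 0.001, -1.936]
contact_force: [-0.6, -0.2, -0.8]
opening: 0.0233
grip_force: 59.5
```

```bash
python3 - <<'E'
from h import *
c,K,T,g,tip,B,k=look('w5'); crop(c,k,'w5c',40)
E
```

```text
{'clock': 12.2, 'joints': [-0.4907, 0.3715, -0.0636, 2.2391, 0.7921, 0.4261, 1.5174], 'tcp_pos': [0.5273, 0.1466, 0.1982], 'tool_rot': [-2.7893, 0.0014, -1.9357], 'contact_force': [-0.6233, -0.2011, -0.8226], 'ft_torque': [0.1973, 0.4943, 0.0271], 'opening': 0.0233, 'grip_force': 59.5126}
tip local mm [ 1.67  3.71 10.93] px [309.8 233. ]
slot expected px [310.1 228.8]
crop origin 270 198 scale 8.0
```

View pics/w5c.png

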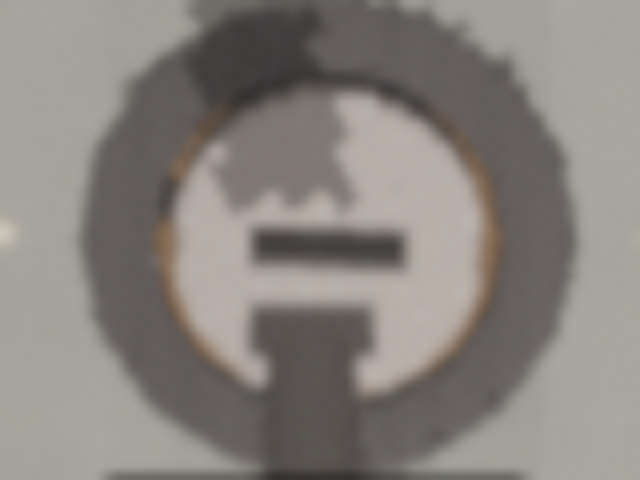

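Slot centre at crop (329,248), blade end at (311,307), about 1 mm off along tool y. The across-slot offset depends on the tip's true offset in the grip, so I'll check that with depth.

```bash
python3 - <<'E'
from h import *
c,K,T,g,tip,B,k=look('w6')
o=telemetry.get_obs(); tcp=np.array(o['tcp_pos']); r=R.from_euler('xyz',o['tool_rot']); M=r.as_matrix()
P=cloud(c,K,T)
for v in list(range(226,300,4)): print(v,np.round((P[v,306:312:2]-tcp)@M*1e3,1).tolist())
w=np.clip(110-g[222:235,298:325],0,None); V,U=np.mgrid[222:235,298:325]; px=((w*U).sum()/w.sum(),(w*V).sum()/w.sum()); print('slot',px,(hit(px,K,T,.0007)-S)@B*1e3)
print('tip tool->px',[proj(tcp+M@np.array(q),K,T).round(1).tolist() for q in ([.001,0,.1176],[.001,0,.109],[-.0016,-.0008,.1176])])
for n in ['scene','top','wrist']:
    if n!='wrist': cam(n)
    for t in ['driver_tip','driver_handle','screw_slot']: print(n,t,[(((np.array(d['centre'])-tcp)@M*1e3).round(1).tolist(),((np.array(d['centre'])-S)@B*1e3).round(1).tolist(),round(d['confidence'],2)) for d in finder.pinpoint(n,t) if np.linalg.norm(np.array(d['centre'])-tcp)<.2])
E
```

```text
{'clock': 12.25, 'joints': [-0.4906, 0.3713, -0.0636, 2.2391, 0.7922, 0.4261, 1.5174], 'tcp_pos': [0.5274, 0.1466, 0.1983], 'tool_rot': [-2.7892, 0.0016, -1.9357], 'contact_force': [0.0671, 0.1021, -1.443], 'ft_torque': [0.2046, 0.4571, -0.0133], 'opening': 0.023, 'grip_force': 59.5127}
tip local mm [ 1.76  3.73 11.02] px [309.8 233. ]
slot expected px [310.2 228.8]
226 [[0.9, -2.6, 133.0], [1.3, -1.2, 131.5], [1.1, 0.1, 132.2]]
230 [[-1.2, -2.5, 130.2], [-1.3, -1.2, 130.6], [-1.4, 0.1, 130.8]]
234 [[-3.3, -2.5, 127.6], [-3.2, -1.2, 127.1], [-3.3, 0.1, 127.5]]
238 [[-1.6, -2.4, 110.9], [1.0, -1.1, 101.2], [0.8, 0.2, 101.9]]
242 [[0.6, -2.2, 93.7], [1.0, -1.0, 92.1], [0.8, 0.2, 92.8]]
246 [[0.6, -2.1, 85.2], [0.8, -1.0, 84.5], [1.1, 0.2, 83.5]]
250 [[1.3, -2.0, 75.0], [0.8, -0.9, 76.6], [0.8, 0.2, 76.6]]
254 [[0.6, -2.0, 69.9], [0.7, -0.9, 69.3], [0.6, 0.2, 69.9]]
258 [[9.9, -1.6, 33.8], [9.6, -0.7, 34.8], [9.8, 0.2, 34.2]]
262 [[9.6, -1.6, 29.1], [9.6, -0.7, 29.2], [9.7, 0.2, 28.8]]
266 [[9.4, -1.5, 24.1], [9.4, -0.7, 24.4], [9.5, 0.2, 23.9]]
270 [[9.3, -1.5, 19.4], [9.7, -0.6, 18.4]
[... 447 characters left out ...]
t (np.float64(310.51149144254276), np.float64(228.39119804400977)) [1.31069318 3.25055151 0.7       ]
tip tool->px [[309.8, 231.4], [309.8, 234.7], [308.5, 235.3]]
scene driver_tip [([-3.6, -0.2, 112.8], [2.0, 7.3, 15.8], 0.63)]
scene driver_handle [([1.0, -0.9, -7.7], [2.2, 2.4, 136.3], 0.94)]
scene screw_slot [([2.6, -0.1, 128.5], [1.9, 1.1, 0.0], 0.74)]
top driver_tip [([1.1, 3.8, 115.4], [-2.1, 2.6, 13.2], 0.6)]
top driver_handle [([-0.4, 4.6, -6.4], [-3.3, 3.8, 135.0], 0.38)]
top screw_slot [([4.4, 2.9, 126.7], [-1.1, -0.7, 1.9], 0.88)]
wrist driver_tip [([-2.8, -4.2, 116.1], [5.9, 6.5, 12.5], 0.89)]
wrist driver_handle [([-4.6, -1.3, -8.2], [2.6, 8.0, 136.8], 0.67)]
wrist screw_slot []
```

Consistent: the driver sits at tool (-2.6,-0.8) mm. So the tip must move about +3.0 mm tool x, +1.2 mm tool y; correct, go 5 mm lower and re-measure.

>>> arm_command:
  rows:
    - [[255, 0.005, 0.002, 0, 0, 0, 0], [255, 0.005, 0.002, 0, 0, 0, 0], [255, 0.005, 0.002, 0.01, 0, 0, 0], [255, 0, 0, 0.01, 0, 0, 0], [255, 0, 0, 0.005, 0, 0, 0], [255, 0, 0, 0, 0, 0, 0], [255, 0, 0, 0, 0, 0, 0], [255, 0, 0, 0, 0, 0, 0], [255, 0, 0, 0, 0, 0, 0], [255, 0, 0, 0, 0, 0, 0]]

```text
clock: 13.68
tcp_pos: [0.5268, 0.1435, 0.1928]
tool_rot: [-2.79, 0.001, -1.936]
contact_force: [-0.8, -0.1, -1.1]
opening: 0.0229
grip_force: 59.5
```

```bash
python3 - <<'E'
from h import *
c,K,T,g,tip,B,k=look('w7'); k=k+[0,0]
o=telemetry.get_obs(); tcp=np.array(o['tcp_pos']); M=R.from_euler('xyz',o['tool_rot']).as_matrix()
crop(c,(310,233),'w7c',40)
m=(g<100); 
for v in range(222,246): print(v,g[v,296:326].astype(int).tolist())
E
```

```text
{'clock': 13.6833, 'joints': [-0.4951, 0.3789, -0.0513, 2.2482, 0.8111, 0.4097, 1.5012], 'tcp_pos': [0.5268, 0.1435, 0.1928], 'tool_rot': [-2.7896, 0.0009, -1.9357], 'contact_force': [-0.8399, -0.0919, -1.1094], 'ft_torque': [0.1244, 0.4713, -0.0317], 'opening': 0.0229, 'grip_force': 59.512}
tip local mm [0.31 0.56 5.63] px [309.8 233. ]
slot expected px [308.  235.4]
crop origin 270 203 scale 8.0
222 [174, 172, 161, 137, 124, 121, 122, 123, 122, 122, 122, 122, 122, 123, 124, 127, 146, 168, 177, 178, 177, 177, 178, 177, 176, 175, 168, 148, 110, 91]
223 [176, 175, 168, 148, 128, 123, 121, 122, 122, 122, 123, 123, 123, 122, 123, 124, 136, 164, 177, 178, 177, 177, 178, 177, 177, 176, 176, 165, 137, 104]
224 [176, 175, 172, 161, 137, 123, 122, 122, 122, 123, 122, 121, 122, 123, 123, 123, 129, 149, 170, 178, 177, 177, 177, 177, 177, 177, 177, 174, 162, 132]
225 [175, 175, 170, 162, 139, 124, 122, 122, 122, 122, 123, 123, 122, 122, 122, 122, 123, 137, 163, 175, 177, 177, 178, 178, 178, 177, 177, 177, 172, 153]
226 [175, 171, 156, 143, 130, 123, 123, 121, 122, 123, 122, 123, 123, 123, 122, 
[... 2152 characters left out ...]
4, 159, 126, 100, 88, 83, 83, 85, 85, 86, 86, 86, 85, 84, 84, 92, 100, 124, 163, 175, 177, 178, 178, 178, 178, 178, 178]
242 [176, 177, 177, 175, 167, 146, 128, 103, 84, 82, 83, 85, 85, 86, 87, 85, 84, 87, 109, 133, 148, 168, 176, 178, 178, 178, 179, 178, 178, 177]
243 [177, 177, 177, 177, 173, 166, 156, 122, 89, 83, 83, 85, 85, 86, 85, 87, 84, 92, 127, 159, 170, 176, 177, 178, 179, 178, 178, 180, 178, 176]
244 [177, 178, 177, 177, 175, 174, 164, 125, 89, 83, 84, 85, 86, 85, 86, 85, 85, 94, 133, 168, 179, 179, 179, 179, 178, 179, 179, 179, 178, 172]
245 [177, 177, 177, 177, 176, 175, 166, 124, 89, 82, 84, 86, 88, 87, 85, 85, 84, 91, 127, 167, 179, 180, 179, 179, 179, 179, 178, 178, 176, 162]
```

View pics/w7c.png

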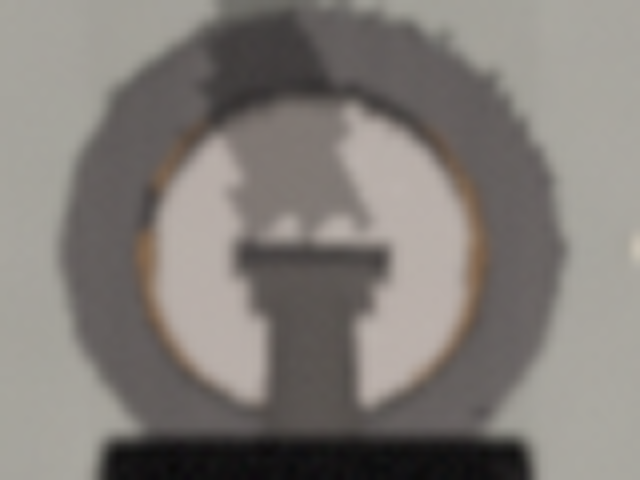

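Slot spans crop x 234–388 with the blade at 252–372, centred; slot and blade end coincide once descended. Go down slowly.

>>> arm_command:
  rows:
    - [[255, 0, 0, 0.005, 0, 0, 0], [255, 0, 0, 0.005, 0, 0, 0], [255, 0, 0, 0.005, 0, 0, 0], [255, 0, 0, 0.005, 0, 0, 0], [255, 0, 0, 0.004, 0, 0, 0], [255, 0, 0, 0.003, 0, 0, 0], [255, 0, 0, 0.003, 0, 0, 0], [255, 0, 0, 0, 0, 0, 0], [255, 0, 0, 0, 0, 0, 0], [255, 0, 0, 0, 0, 0, 0]]

```text
clock: 14.57
tcp_pos: [0.5287, 0.1427, 0.1871]
tool_rot: [-2.79, 0.001, -1.936]
contact_force: [-0.7, 0.6, -1.1]
opening: 0.0233
grip_force: 59.5
```

```bash
cat >> h.py <<'E'
def fl():
    o=telemetry.get_obs(); X,Y,Z=panel(); B=np.stack([X,Y,Z],1); M=R.from_euler('xyz',o['tool_rot']).as_matrix()
    tip=np.array(o['tcp_pos'])+M@[-.0026,-.0008,.1176]
    print(round(float(o['clock']),2),'tip local mm',((tip-S)@B*1e3).round(2),'F local',(np.array(o['contact_force'])@B).round(2),'Mom tool',(np.array(o['ft_torque'])@M).round(3),'turn err',np.degrees((rot0(turn=180).inv()*R.from_matrix(M)).as_rotvec()).round(2),'j',np.round(o['joints'],2).tolist())
E
python3 -c "
from h import *
fl()"
```

```text
14.57 tip local mm [ 1.09  3.09 -0.4 ] F local [-1.22  0.31 -0.68] Mom tool [-0.451  0.026 -0.02 ] turn err [ 0.16 -0.08 -0.07] j [-0.5, 0.39, -0.04, 2.25, 0.83, 0.4, 1.49]
```

>>> arm_command:
  rows:
    - [[255, 0, 0, 0.0025, 0, 0, 0], [255, 0, 0, 0.0025, 0, 0, 0], [255, 0, 0, 0.0025, 0, 0, 0], [255, 0, 0, 0.0025, 0, 0, 0], [255, 0, 0, 0.0025, 0, 0, 0], [255, 0, 0, 0, 0, 0, 0], [255, 0, 0, 0, 0, 0, 0], [255, 0, 0, 0, 0, 0, 0], [255, 0, 0, 0, 0, 0, 0], [255, 0, 0, 0, 0, 0, 0]]

```text
clock: 15.4
tcp_pos: [0.5295, 0.1424, 0.1848]
tool_rot: [-2.79, 0.001, -1.936]
contact_force: [-0.1, -0.3, -1.9]
opening: 0.0234
grip_force: 59.5
```

```bash
python3 -c "
from h import *
fl()"
```

```text
15.4 tip local mm [ 1.12  3.14 -2.89] F local [-0.64 -0.35 -1.84] Mom tool [-0.449  0.003 -0.012] turn err [ 0.16 -0.08 -0.07] j [-0.5, 0.39, -0.03, 2.25, 0.84, 0.39, 1.48]
```

>>> arm_command:
  rows:
    - [[255, 0, 0, 0.0025, 0, 0, 0], [255, 0, 0, 0.0025, 0, 0, 0], [255, 0, 0, 0.0025, 0, 0, 0], [255, 0, 0, 0.0025, 0, 0, 0], [255, 0, 0, 0, 0, 0, 0], [255, 0, 0, 0, 0, 0, 0], [255, 0, 0, 0, 0, 0, 0], [255, 0, 0, 0, 0, 0, 0], [255, 0, 0, 0, 0, 0, 0], [255, 0, 0, 0, 0, 0, 0]]

```text
clock: 16.23
tcp_pos: [0.5301, 0.1421, 0.1829]
tool_rot: [-2.79, 0.001, -1.936]
contact_force: [-1.8, -0.3, 2.7]
opening: 0.0234
grip_force: 60.0
```

```bash
python3 -c "
from h import *
fl()"
```

```text
16.23 tip local mm [ 1.15  3.12 -4.87] F local [-0.49 -0.94  3.1 ] Mom tool [-0.468  0.153 -0.004] turn err [ 0.17 -0.08 -0.06] j [-0.5, 0.4, -0.03, 2.25, 0.84, 0.39, 1.47]
```

>>> arm_command:
  rows:
    - [[255, 0, 0, 0.0025, 0, 0, 0], [255, 0, 0, 0.0025, 0, 0, 0], [255, 0, 0, 0.0025, 0, 0, 0], [255, 0, 0, 0.0025, 0, 0, 0], [255, 0, 0, 0.0025, 0, 0, 0], [255, 0, 0, 0.0025, 0, 0, 0], [255, 0, 0, 0, 0, 0, 0], [255, 0, 0, 0, 0, 0, 0], [255, 0, 0, 0, 0, 0, 0], [255, 0, 0, 0, 0, 0, 0]]

```text
clock: 17.07
tcp_pos: [0.5311, 0.1418, 0.1801]
tool_rot: [-2.79, 0.001, -1.936]
contact_force: [-2.4, 0.2, 4.6]
opening: 0.0232
grip_force: 60.2
```

```bash
python3 -c "
from h import *
fl()"
```

```text
17.07 tip local mm [ 1.17  3.16 -7.88] F local [-0.61 -0.64  5.14] Mom tool [-0.477  0.175  0.023] turn err [ 0.17 -0.08 -0.07] j [-0.51, 0.4, -0.02, 2.25, 0.85, 0.38, 1.47]
```

>>> arm_command:
  rows:
    - [[255, 0, 0, 0.002, 0, 0, 0], [255, 0, 0, 0.002, 0, 0, 0], [255, 0, 0, 0.0015, 0, 0, 0], [255, 0, 0, 0, 0, 0, 0], [255, 0, 0, 0, 0, 0, 0], [255, 0, 0, 0, 0, 0, 0], [255, 0, 0, 0, 0, 0, 0], [255, 0, 0, 0, 0, 0, 0], [255, 0, 0, 0, 0, 0, 0], [255, 0, 0, 0, 0, 0, 0]]

```text
clock: 17.9
tcp_pos: [0.5315, 0.1417, 0.1792]
tool_rot: [-2.79, 0.001, -1.936]
contact_force: [-1.7, 1.1, 6.2]
opening: 0.0235
grip_force: 60.7
```

```bash
python3 -c "
from h import *
fl()
c=np.array([-.0026,-.0008,0])
for s in (.0350,):
    print(s,(c-R.from_euler('z',s*180,degrees=True).apply(c))/.2)"
```

```text
17.9 tip local mm [ 1.18  3.2  -8.89] F local [0.24 0.39 6.53] Mom tool [-0.532  0.256 -0.055] turn err [ 0.17 -0.09 -0.07] j [-0.51, 0.41, -0.02, 2.26, 0.85, 0.38, 1.46]
0.035 [-0.00051744  0.00140239  0.        ]
```

Pushed in with about 8 N. Now turn clockwise 45° about the driver's own axis.

>>> arm_command:
  rows:
    - [[255, -0.00035, 0.001, 0, 0, 0, 0.025], [255, -0.00035, 0.001, 0, 0, 0, 0.025], [255, -0.00035, 0.001, 0, 0, 0, 0.025], [255, -0.00035, 0.001, 0, 0, 0, 0.025], [255, -0.00035, 0.001, 0, 0, 0, 0.025], [255, -0.00035, 0.001, 0, 0, 0, 0.025], [255, -0.00035, 0.001, 0, 0, 0, 0.025], [255, -0.00035, 0.001, 0, 0, 0, 0.025], [255, -0.00035, 0.001, 0, 0, 0, 0.025], [255, -0.00035, 0.001, 0, 0, 0, 0.025]]

```text
clock: 18.73
tcp_pos: [0.5309, 0.1433, 0.1788]
tool_rot: [-2.889, 0.248, -2.694]
contact_force: [-1.5, -0.7, 6.7]
opening: 0.0234
grip_force: 60.4
```

```bash
python3 -c "
from h import *
fl()"
```

```text
18.73 tip local mm [ 1.74  3.15 -8.85] F local [ 1.18 -1.17  6.7 ] Mom tool [ 0.282  0.236 -0.044] turn err [ 0.16 -0.16 45.17] j [-0.67, 0.41, 0.19, 2.27, 0.68, 0.3, 0.85]
```

>>> arm_command:
  rows:
    - [[255, -0.00035, 0.001, 0, 0, 0, 0.025], [255, -0.00035, 0.001, 0, 0, 0, 0.025], [255, -0.00035, 0.001, 0, 0, 0, 0.025], [255, -0.00035, 0.001, 0, 0, 0, 0.025], [255, -0.00035, 0.001, 0, 0, 0, 0.025], [255, -0.00035, 0.001, 0, 0, 0, 0.025], [255, -0.00035, 0.001, 0, 0, 0, 0.025], [255, -0.00035, 0.001, 0, 0, 0, 0.025], [255, -0.00035, 0.001, 0, 0, 0, 0.025], [255, -0.00035, 0.001, 0, 0, 0, 0.025]]

```text
clock: 19.57
tcp_pos: [0.5315, 0.1447, 0.1788]
tool_rot: [3.14, 0.353, 2.771]
contact_force: [-1.7, -1.4, 7.9]
opening: 0.0233
grip_force: 60.5
```

```bash
python3 -c "
from h import *
fl()"
```

```text
19.57 tip local mm [ 1.89  2.55 -8.9 ] F local [ 1.66 -1.89  7.78] Mom tool [ 0.676 -0.221 -0.024] turn err [ 0.12 -0.19 90.19] j [-0.82, 0.43, 0.39, 2.27, 0.41, 0.25, 0.34]
```

>>> arm_command:
  rows:
    - [[255, -0.00014, 0.0004, 0, 0, 0, 0.01], [255, -0.00014, 0.0004, 0, 0, 0, 0.01], [255, -0.00014, 0.0004, 0, 0, 0, 0.01], [255, -0.00014, 0.0004, 0, 0, 0, 0.01], [255, 0, 0, 0, 0, 0, 0], [255, 0, 0, 0, 0, 0, 0], [255, 0, 0, 0, 0, 0, 0], [255, 0, 0, 0, 0, 0, 0], [255, 0, 0, 0, 0, 0, 0], [255, 0, 0, 0, 0, 0, 0]]

```text
clock: 20.4
tcp_pos: [0.5317, 0.1449, 0.1788]
tool_rot: [3.095, 0.35, 2.642]
contact_force: [-1.7, -2.1, 7.4]
opening: 0.0235
grip_force: 60.6
```

```bash
python3 -c "
from h import *
fl()"
```

```text
20.4 tip local mm [ 1.9   2.43 -8.92] F local [ 1.75 -2.53  7.28] Mom tool [ 0.734 -0.337 -0.029] turn err [ 0.12 -0.2  97.17] j [-0.84, 0.44, 0.42, 2.27, 0.36, 0.24, 0.27]
```

>>> arm_command:
  rows:
    - [[255, -0.00014, 0.0004, 0, 0, 0, 0.01], [255, -0.00014, 0.0004, 0, 0, 0, 0.01], [255, -0.00014, 0.0004, 0, 0, 0, 0.01], [255, 0, 0, 0, 0, 0, 0], [255, 0, 0, 0, 0, 0, 0], [255, 0, 0, 0, 0, 0, 0], [255, 0, 0, 0, 0, 0, 0], [255, 0, 0, 0, 0, 0, 0], [255, 0, 0, 0, 0, 0, 0], [255, 0, 0, 0, 0, 0, 0]]

```text
clock: 21.23
tcp_pos: [0.5319, 0.1451, 0.1788]
tool_rot: [3.061, 0.344, 2.542]
contact_force: [-2.1, -2.3, 7.9]
opening: 0.0237
grip_force: 60.6
```

```bash
python3 -c "
from h import *
fl()"
```

```text
21.23 tip local mm [ 1.9   2.43 -8.9 ] F local [ 1.68 -2.87  7.81] Mom tool [ 0.699 -0.422 -0.024] turn err [  0.11  -0.21 102.58] j [-0.85, 0.44, 0.44, 2.27, 0.32, 0.24, 0.21]
```

```bash
python3 -c "
from h import *
c,K,T,g,tip,B,k=look('w8'); crop(c,(310,230),'w8c',44)
o=telemetry.get_obs(); tcp=np.array(o['tcp_pos']); M=R.from_euler('xyz',o['tool_rot']).as_matrix()
P=cloud(c,K,T); 
L=(P-S)@B*1e3
for p in [(228,300),(222,309),(240,298),(240,322),(215,309)]: print(p,L[p].round(1),'tool',((P[p]-tcp)@M*1e3).round(1))
for v in range(244,300,8): print(v,((P[v,308]-tcp)@M*1e3).round(1))
"
```

```text
{'clock': 21.2333, 'joints': [-0.8516, 0.4406, 0.4423, 2.2716, 0.3227, 0.2382, 0.2106], 'tcp_pos': [0.5319, 0.1451, 0.1788], 'tool_rot': [3.061, 0.3436, 2.5417], 'contact_force': [-2.0503, -2.2917, 7.9107], 'ft_torque': [-0.7794, 0.0213, -0.2446], 'opening': 0.0237, 'grip_force': 60.6495}
tip local mm [-0.47  3.78 -8.91] px [307.7 235. ]
slot expected px [307.9 242. ]
crop origin 266 197 scale 7.2727272727272725
(228, 300) [-7.1  0.3 -4.8] tool [  5.6  -4.8 113.5]
(222, 309) [-10.    6.8  -3.2] tool [  9.9   0.9 111.9]
(240, 298) [ 1.4 -3.1 -8.7] tool [ -3.3  -6.3 117.4]
(240, 322) [ 3.3 12.2 -3.7] tool [ -1.9   9.1 112.4]
(215, 309) [-14.7   7.8  -1.3] tool [ 14.8   0.9 110. ]
244 [ 2.2  0.3 88.7]
252 [ 2.1  0.4 73.3]
260 [11.   0.5 32.1]
268 [10.7  0.5 22.3]
276 [11.   0.6 11.8]
284 [10.6  0.6  4.4]
292 [11.3  0.6 -5.2]
```

View pics/w8c.png

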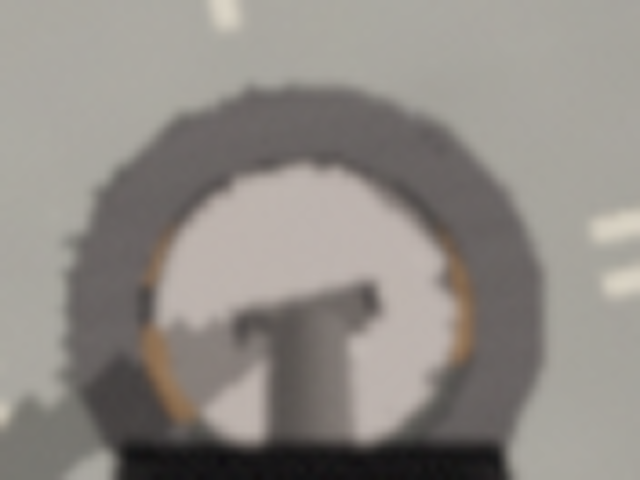

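The slot (crop (240,325)–(375,293)) now points at the double marks, so the screw is at its stop. Ease the turn by 4°, then withdraw.

>>> arm_command:
  rows:
    - [[255, 0.00014, -0.0004, 0, 0, 0, -0.011], [255, 0.00014, -0.0004, 0, 0, 0, -0.011], [255, 0, 0, -0.004, 0, 0, 0], [255, 0, 0, -0.005, 0, 0, 0], [255, 0, 0, -0.005, 0, 0, 0], [255, 0, 0, -0.005, 0, 0, 0], [255, 0, 0, -0.005, 0, 0, 0], [255, 0, 0, 0, 0, 0, 0], [255, 0, 0, 0, 0, 0, 0], [255, 0, 0, 0, 0, 0, 0]]

```text
clock: 22.12
tcp_pos: [0.5299, 0.1459, 0.183]
tool_rot: [3.086, 0.348, 2.616]
contact_force: [-0.2, -3.8, 3.6]
opening: 0.0232
grip_force: 59.9
```

```bash
python3 -c "
from h import *
fl()"
```

```text
22.12 tip local mm [ 1.35  2.74 -4.29] F local [ 2.36 -3.62  3.02] Mom tool [ 0.806 -0.873  0.001] turn err [ 8.000e-02 -1.800e-01  9.859e+01] j [-0.85, 0.43, 0.43, 2.27, 0.35, 0.25, 0.25]
```

>>> arm_command:
  rows:
    - [[255, 0, 0, -0.005, 0, 0, 0], [255, 0, 0, -0.005, 0, 0, 0], [255, 0, 0, -0.005, 0, 0, 0], [255, 0, 0, -0.005, 0, 0, 0], [255, 0, 0, -0.005, 0, 0, 0], [255, 0, 0, -0.01, 0, 0, 0], [255, 0, 0, -0.02, 0, 0, 0], [255, 0, 0, -0.04, 0, 0, 0], [255, 0, 0, -0.06, 0, 0, 0], [255, 0, 0, 0, 0, 0, 0]]

```text
clock: 22.95
tcp_pos: [0.5197, 0.1506, 0.2138]
tool_rot: [3.084, 0.348, 2.616]
contact_force: [0.6, 0.1, -1.3]
opening: 0.0234
grip_force: 59.5
```

```bash
python3 - <<'E'
from h import *
fl()
c,K,T=cam('wrist'); save(c,'w9')
o=telemetry.get_obs(); X,Y,Z=panel(); tcp=np.array(o['tcp_pos']);r=R.from_euler('xyz',o['tool_rot']);M=r.as_matrix()
g=cv2.cvtColor(c['color'],cv2.COLOR_RGB2GRAY); k=proj(S+.0012*X+.003*Y,K,T); print(k)
u,v=k.astype(int); m=(g[v-12:v+13,u-16:u+17]<105).astype(np.uint8)
n,l,s,ce=cv2.connectedComponentsWithStats(m)
for i in range(1,n):
    if s[i,4]>15:
        ys,xs=np.where(l==i); q=np.array([hit((a+u-16,b+v-12),K,T,.0005) for a,b in zip(xs,ys)]); q=np.stack([(q-S)@X,(q-S)@Y],1)*1e3
        w,V=np.linalg.eigh(np.cov(q.T)); print(s[i],q.mean(0).round(2),'len',np.sqrt(12*w).round(1),'dir from X deg',np.degrees(np.arctan2(V[1,1],V[0,1])).round(1))
P=cloud(c,K,T); L=(P-S)@np.stack([X,Y,Z],1)
f=(np.hypot(L[...,0]-.0012,L[...,1]-.003)<.011)&(abs(L[...,2])<.01); print('face height',np.median(L[...,2][f])*1e3,f.sum())
for q in range(244,300,8): print(q,((P[q,308]-tcp)@M*1e3).round(1))
h=(c['depth']>0); Lt=(P-tcp)@M*1e3
E
```

```text
22.95 tip local mm [ 1.39  3.65 28.52] F local [ 0.03  0.25 -1.39] Mom tool [ 0.045  0.471 -0.014] turn err [-1.000e-02 -3.100e-01  9.859e+01] j [-0.88, 0.36, 0.43, 2.26, 0.35, 0.34, 0.25]
[305.64462733 228.04768517]
[10 10 16  5 30] [1.33 4.43] len [ 1.6 12.4] dir from X deg 94.1
[13 22  8  3 22] [8.97 1.48] len [2.2 5.4] dir from X deg 84.1
face height 0.7135570955805276 617
244 [ 2.3  0.2 87.1]
252 [ 2.3  0.2 71.3]
260 [11.   0.4 31. ]
268 [10.6  0.4 21.5]
276 [11.1  0.5 10.5]
284 [10.7  0.5  3. ]
292 [10.8  0.5 -5.1]
```

Face height reads fully out, slot ≈90° from start. Now carry the driver back over its hole.

```bash
python3 - <<'E'
from h import *
o=telemetry.get_obs()
plan([([0.515,0.12,0.30],R.from_euler('xyz',[180,8,130],degrees=True)),([0.50,-0.05,0.36],down(95)),([0.4871,-0.192,0.30],down(69.5)),([0.4871,-0.192,0.2426],down(69.5))])
E
```

```text
0 [-0.05, -0.03, -0.099, 0.011, 0.016, 0.027]
1 [-0.048, -0.03, -0.101, 0.011, 0.016, 0.027]
2 [-0.045, -0.029, -0.102, 0.011, 0.015, 0.028]
3 [-0.043, -0.029, -0.103, 0.012, 0.015, 0.027]
4 [-0.106, -0.101, -0.035, 0.002, 0.007, 0.032]
5 [-0.115, -0.09, -0.037, 0.002, 0.007, 0.032]
6 [-0.123, -0.078, -0.039, 0.002, 0.007, 0.033]
7 [-0.129, -0.065, -0.042, 0.003, 0.007, 0.033]
8 [-0.135, -0.052, -0.044, 0.002, 0.008, 0.032]
9 [-0.138, -0.039, -0.047, 0.003, 0.007, 0.032]
10 [-0.175, -0.032, 0.075, 0.0, 0.0, 0.036]
11 [-0.178, -0.012, 0.075, 0.0, 0.0, 0.035]
12 [-0.178, 0.008, 0.075, 0.0, 0.0, 0.036]
13 [-0.176, 0.028, 0.076, 0.0, 0.0, 0.035]
14 [0.0, 0.0, 0.143, 0.0, 0.0, 0.0]
15 [0.001, 0.0, 0.144, 0.0, 0.0, 0.0]
end [ 0.487  -0.1919  0.2426] [-1.7999e+02  8.0000e-02  6.9530e+01]
```

>>> arm_command:
  rows:
    - [[255, -0.05, -0.03, -0.099, 0.011, 0.016, 0.027], [255, -0.048, -0.03, -0.101, 0.011, 0.016, 0.027], [255, -0.045, -0.029, -0.102, 0.011, 0.015, 0.028], [255, -0.043, -0.029, -0.103, 0.012, 0.015, 0.027], [255, -0.106, -0.101, -0.035, 0.002, 0.007, 0.032], [255, -0.115, -0.09, -0.037, 0.002, 0.007, 0.032], [255, -0.123, -0.078, -0.039, 0.002, 0.007, 0.033], [255, -0.129, -0.065, -0.042, 0.003, 0.007, 0.033], [255, -0.135, -0.052, -0.044, 0.002, 0.008, 0.032], [255, -0.138, -0.039, -0.047, 0.003, 0.007, 0.032]]

```text
clock: 23.83
tcp_pos: [0.4996, -0.0517, 0.3596]
tool_rot: [-3.139, 0.001, 1.654]
contact_force: [1.8, 0.4, -1.4]
opening: 0.0235
grip_force: 59.5
```

```bash
python3 - <<'E'
from h import *
st()
c,K,T=cam('top'); X,Y,Z=panel(); k=proj(S+.0012*X+.003*Y,K,T); u,v=k.astype(int)
cs=cam('scene'); k2=proj(S+.0012*X+.003*Y,cs[1],cs[2]); u2,v2=k2.astype(int)
a=cv2.resize(c['color'][v-22:v+22,u-22:u+22],(400,400),interpolation=cv2.INTER_CUBIC); b=cv2.resize(cs[0]['color'][v2-22:v2+22,u2-22:u2+22],(400,400),interpolation=cv2.INTER_CUBIC)
cv2.imwrite('pics/fin.png',np.hstack([a,b])[...,::-1])
E
```

```text
{'clock': 23.8333, 'joints': [-0.4421, 0.2031, 0.5302, 1.9549, -0.1185, 1.016, 0.2251], 'tcp_pos': [0.4996, -0.0517, 0.3596], 'tool_rot': [-3.1394, 0.0012, 1.654], 'contact_force': [1.8137, 0.3543, -1.401], 'ft_torque': [0.0068, -0.0539, -0.0134], 'opening': 0.0235, 'grip_force': 59.491}
```

View pics/fin.png

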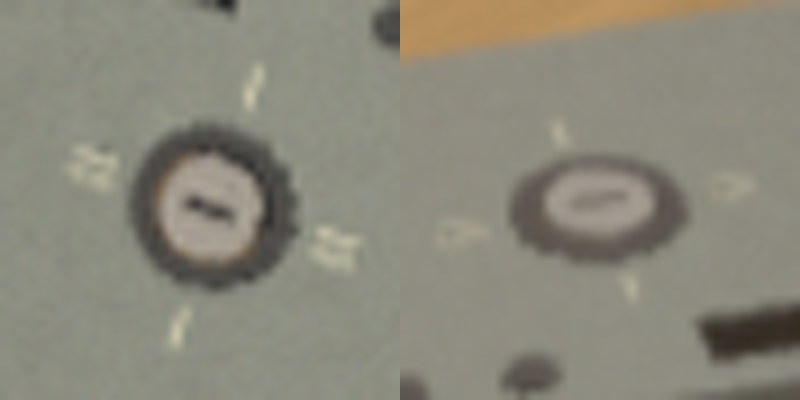

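The slot (185,202)–(232,218) lines up with the double marks at (90,165) and (335,248), so the turn is done. Next comes the hover over the hole.

>>> arm_command:
  rows:
    - [[255, -0.175, -0.032, 0.075, 0, 0, 0.036], [255, -0.178, -0.012, 0.075, 0, 0, 0.035], [255, -0.178, 0.008, 0.075, 0, 0, 0.036], [255, -0.176, 0.028, 0.076, 0, 0, 0.035], [255, 0, 0, 0.143, 0, 0, 0], [255, 0.001, 0, 0.144, 0, 0, 0], [255, 0, 0, 0, 0, 0, 0], [255, 0, 0, 0, 0, 0, 0], [255, 0, 0, 0, 0, 0, 0], [255, 0, 0, 0, 0, 0, 0]]

```text
clock: 24.77
tcp_pos: [0.4878, -0.1923, 0.2435]
tool_rot: [3.14, 0.003, 1.214]
contact_force: [0.5, -0.2, -0.9]
opening: 0.0234
grip_force: 59.3
```

```bash
python3 - <<'E'
from h import *
st(); c,K,T=cam('wrist'); save(c,'w10'); o=telemetry.get_obs(); tcp=np.array(o['tcp_pos']); M=R.from_euler('xyz',o['tool_rot']).as_matrix()
P=cloud(c,K,T); L=(P-tcp)@M*1e3
for q in range(236,300,6): print(q,L[q,304:314:3].round(1).tolist())
# handle/shank: horizontal extent at rows
g=cv2.cvtColor(c['color'],cv2.COLOR_RGB2GRAY)
for q in (238,244,250,270): print(q,g[q,286:334].tolist())
b=(abs(P[...,2]-.095)<.004)&(c['depth']>0); print('board rect',cv2.minAreaRect(P[b][:,:2].astype(np.float32)),b.sum())
# hole: non-board depth within expected region
k=proj(np.array([.4866,-.1924,.095]),K,T); print('hole px',k)
u,v=k.astype(int); reg=P[v-25:v+20,u-25:u+26]
for q in range(v-18,v+16,2): print(q,g[q,u-24:u+25:2].tolist())
E
```

```text
{'clock': 24.7667, 'joints': [-0.1748, 0.3912, 0.6061, 2.0693, -0.3135, 0.7689, 0.2667], 'tcp_pos': [0.4878, -0.1923, 0.2435], 'tool_rot': [3.1402, 0.0029, 1.2139], 'contact_force': [0.4826, -0.1965, -0.9237], 'ft_torque': [-0.0156, 0.0047, 0.0669], 'opening': 0.0234, 'grip_force': 59.2873}
236 [[0.5, -3.5, 117.1], [1.2, -1.6, 114.5], [0.8, 0.3, 116.0], [0.9, 2.2, 115.4]]
242 [[2.2, -3.3, 96.5], [3.4, -1.5, 92.1], [2.9, 0.3, 93.9], [1.7, 2.1, 98.3]]
248 [[2.2, -3.1, 83.9], [3.4, -1.4, 80.0], [3.4, 0.2, 80.0], [2.1, 2.0, 84.3]]
254 [[2.7, -3.0, 70.9], [3.1, -1.4, 69.8], [3.3, 0.2, 69.0], [1.9, 1.9, 73.4]]
260 [[12.0, -2.5, 32.1], [11.9, -1.2, 32.3], [12.1, 0.2, 31.8], [12.0, 1.5, 32.0]]
266 [[11.9, -2.4, 24.3], [11.9, -1.1, 24.3], [11.9, 0.1, 24.0], [12.0, 1.4, 24.0]]
272 [[11.9, -2.3, 16.8], [12.1, -1.1, 16.0], [11.9, 0.1, 16.8], [11.9, 1.3, 16.8]]
278 [[12.1, -2.2, 9.2], [12.1, -1.0, 9.2], [11.8, 0.1, 10.1], [12.4, 1.3, 8.5]]
284 [[12.2, -2.1, 2.7], [11.9, -1.0, 3.5], [12.2, 0.1, 2.6], [12.0, 1.2, 3.1]]
290 [[12.0, -2.1, -2.7], [11.6, -1.0, -1.8], [11.7, 0.1, -2.0], [11.7, 1.2, -2.1
[... 2658 characters left out ...]
6, 117, 115, 111, 108, 103, 95, 116, 121, 122, 121, 121, 125, 129]
231 [121, 118, 119, 120, 122, 125, 125, 106, 68, 57, 77, 97, 109, 111, 104, 99, 96, 108, 123, 121, 121, 120, 121, 123, 126]
233 [124, 119, 120, 121, 120, 125, 125, 122, 103, 77, 67, 73, 80, 90, 96, 97, 111, 125, 123, 123, 122, 120, 120, 121, 122]
235 [126, 124, 120, 118, 119, 122, 124, 125, 122, 110, 99, 94, 98, 101, 104, 120, 127, 126, 124, 122, 123, 121, 120, 120, 121]
237 [126, 125, 121, 119, 118, 120, 122, 125, 126, 120, 118, 118, 120, 119, 119, 124, 124, 124, 123, 121, 122, 122, 121, 120, 121]
239 [129, 126, 123, 119, 118, 119, 121, 123, 124, 120, 119, 124, 122, 114, 108, 117, 123, 126, 125, 122, 122, 123, 122, 121, 121]
```

Hole rim centre at (307.7,224.8), which matches the predicted hole; the tip is within 0.7 mm of it. Insert.

>>> arm_command:
  rows:
    - [[255, 0, -0.003, 0.05, 0, 0, 0], [255, 0, 0, 0.06, 0, 0, 0], [255, 0, 0, 0.07, 0, 0, 0], [255, 0, 0, 0.08, 0, 0, 0], [255, 0, 0, 0.08, 0, 0, 0], [255, 0, 0, 0.08, 0, 0, 0], [255, 0, 0, 0.06, 0, 0, 0], [255, 0, 0, 0.04, 0, 0, 0], [255, 0, 0, 0.015, 0, 0, 0], [255, 0, 0, 0, 0, 0, 0]]

```text
clock: 25.65
tcp_pos: [0.486, -0.1924, 0.1347]
tool_rot: [-3.14, 0.003, 1.213]
contact_force: [0.9, -0.3, -0.8]
opening: 0.0234
grip_force: 59.5
```

>>> arm_command:
  rows:
    - [[255, 0, 0, 0.004, 0, 0, 0], [255, 0, 0, 0.004, 0, 0, 0], [255, 0, 0, 0.004, 0, 0, 0], [255, 0, 0, 0, 0, 0, 0], [255, 0, 0, 0, 0, 0, 0], [255, 0, 0, 0, 0, 0, 0], [255, 0, 0, 0, 0, 0, 0], [255, 0, 0, 0, 0, 0, 0], [255, 0, 0, 0, 0, 0, 0], [255, 0, 0, 0, 0, 0, 0]]

```text
clock: 26.48
tcp_pos: [0.4861, -0.1925, 0.1327]
tool_rot: [-3.141, 0.003, 1.213]
contact_force: [-0.6, 0.2, -0.4]
opening: 0.0235
grip_force: 59.5
```

>>> arm_command:
  rows:
    - [[255, 0, 0, 0.003, 0, 0, 0], [255, 0, 0, 0.003, 0, 0, 0], [255, 0, 0, 0, 0, 0, 0], [255, 0, 0, 0, 0, 0, 0], [255, 0, 0, 0, 0, 0, 0], [255, 0, 0, 0, 0, 0, 0], [255, 0, 0, 0, 0, 0, 0], [255, 0, 0, 0, 0, 0, 0], [255, 0, 0, 0, 0, 0, 0], [255, 0, 0, 0, 0, 0, 0]]

```text
clock: 27.32
tcp_pos: [0.4861, -0.1925, 0.1326]
tool_rot: [-3.141, 0.002, 1.212]
contact_force: [-3.6, 1.9, 18.6]
opening: 0.0235
grip_force: 62.2
```

Seated on the board. Ease off, release, and rise.

>>> arm_command:
  rows:
    - [[255, 0, 0, -0.004, 0, 0, 0], [255, 0, 0, 0, 0, 0, 0], [150, 0, 0, 0, 0, 0, 0], [80, 0, 0, 0, 0, 0, 0], [0, 0, 0, 0, 0, 0, 0], [0, 0, 0, 0, 0, 0, 0], [0, 0, 0, 0, 0, 0, 0], [0, 0, 0, 0, 0, 0, 0], [0, 0, 0, 0, 0, 0, 0], [0, 0, 0, 0, 0, 0, 0]]

```text
clock: 28.15
tcp_pos: [0.4861, -0.1925, 0.1322]
tool_rot: [-3.141, 0.003, 1.213]
contact_force: [-0.0, 0.4, -0.2]
opening: 0.0854
grip_force: 0.0
```

>>> arm_command:
  rows:
    - [[0, 0, 0, -0.02, 0, 0, 0], [0, 0, 0, -0.05, 0, 0, 0], [0, 0, 0, -0.1, 0, 0, 0], [0, 0, 0, -0.15, 0, 0, 0], [0, 0, 0, -0.19, 0, 0, 0], [0, 0, 0, -0.19, 0, 0, 0], [0, 0, 0, -0.15, 0, 0, 0], [0, 0, 0, -0.1, 0, 0, 0], [0, 0, 0, 0, 0, 0, 0], [0, 0, 0, 0, 0, 0, 0]]

```text
clock: 28.98
tcp_pos: [0.4866, -0.192, 0.3238]
tool_rot: [3.14, 0.002, 1.213]
contact_force: [0.4, 0.0, -1.0]
opening: 0.0858
grip_force: 0.0
```

```bash
python3 - <<'E'
from h import *
st(); 
for n in ['wrist','scene','top']:
    c,K,T=cam(n); P=cloud(c,K,T); save(c,'end_'+n)
    for t in ['driver_handle','wood_bell','wood_bowl']: print(n,t,[(np.round(d['centre'],3).tolist(),round(d['confidence'],2)) for d in finder.pinpoint(n,t)][:3])
    if n=='wrist':
        t=(abs(P[...,2]-0.183)<0.004)&(c['depth']>0)&(abs(P[...,0]-.4866)<.03)&(abs(P[...,1]+.1924)<.03); q=P[t]; print(t.sum(),q.mean(0),cv2.minAreaRect(q[:,:2].astype(np.float32)))
        A=np.c_[q[:,:2],np.ones(len(q))]; print('top slope',np.linalg.lstsq(A,q[:,2],rcond=None)[0][:2])
E
```

```text
{'clock': 28.9833, 'joints': [-0.2518, 0.2924, 0.6795, 1.9739, -0.2223, 0.9475, 0.1796], 'tcp_pos': [0.4866, -0.192, 0.3238], 'tool_rot': [3.1397, 0.0022, 1.213], 'contact_force': [0.3831, 0.0064, -0.9975], 'ft_torque': [0.0324, -0.0196, 0.0323], 'opening': 0.0858, 'grip_force': 0.0}
wrist driver_handle [([0.406, -0.343, 0.015], 0.96), ([0.485, -0.195, 0.141], 0.83)]
wrist wood_bell []
wrist wood_bowl [([0.37, -0.028, -0.001], 0.78)]
1048 [ 0.48636453 -0.19148997  0.18410868] ((0.48609891533851624, -0.19246618449687958), (0.024151649326086044, 0.023457149043679237), 68.87757873535156)
top slope [-0.0255064  -0.05498173]
scene driver_handle [([0.484, -0.199, 0.138], 0.58)]
scene wood_bell [([0.763, -0.054, 0.0], 0.64)]
scene wood_bowl [([0.368, -0.031, 0.002], 0.81)]
top driver_handle [([0.482, -0.196, 0.137], 0.63)]
top wood_bell [([0.766, -0.059, 0.001], 0.53)]
top wood_bowl [([0.369, -0.029, -0.005], 0.96)]
```

The driver is upright at (0.4861,-0.1925), where it started; the bystanders haven't moved and the arm is clear. Handing in.

```bash
python3 -c "
from bench import arm
print(arm.close_job())"
```

```text
the job is handed in; nothing more can be done
None
```

The job is handed in, with no verdict returned: the mode screw was turned to the double marks and sprang back out, the screwdriver stands released in its own hole, and the bell, bowl and gouges were left alone (bell and bowl re-checked by camera, gouges not).

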